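Close the oilers and hang up the filling cans

ROBOT

A 6-joint arm with a two-finger parallel gripper is mounted at the origin on the work surface. World frame = base frame: x ahead of the robot, y to its left, z up, the work surface at z = 0. Lengths are in m, angles in rad, forces in N, time in s.
With the tool pointing down it reaches from about 0.375 to 0.975 m from the base axis. Payload 3.8 kg.
Tool frame: the origin (TCP) lies where the fingers leave the gripper's body, on its centre line; the fingertips stand 73 mm ahead of it and the grasp point (between the pads) lies 54 mm ahead of it (nose_length is the distance from the TCP to the fingertips, in m); z points along the fingers, y is the line along which they close (so a half turn about z gives the same grasp; the last joint's range is limited). The gripper opens to 85 mm and grips with 20 to 120 N. Pads are 22 mm wide; open, the fingers measure 114 mm over their backs; the gripper's body (76 mm by 85 mm) begins 54 mm behind the grasp point. The pads swing forward as they close: fully open they stand 13 mm farther back than shut.
Start: joints at [1.106, 0.264, 1.604, -0, 1.274, -0.037], TCP at [0.28, 0.614, 0.304] pointing down, gripper open.
Joint ranges: [-2.63, 2.63], [-0.94, 2.18], [0.31, 2.57], [-1.31, 4.45], [0, 2.66], [-2.55, 2.55]. Speed limits (rad/s): [2.57, 2.57, 3.14, 3.14, 3.14, 3.14].

INTERFACE

Orientations are given as a rotation vector (axis times angle).
In Python, from workcell import read_state, read_camera, calibration, finish_job, look_for, cut_out, tip_of, nose_length gives the robot as it stands.
- The arm moves only by the tool step_arm, never from a script. Its argument "targets" is a list of rows, each a list of 3 entries, a list of its own where there are three numbers: the turn, a rotation vector about the tool's x, y, z in rad, then the shift along the tool's x, y, z in mm, then the finger opening in mm, from 0 to 85.4. In form: [[[ax, ay, az], [x, y, z], grip], ...]. A call has 1 to 5 rows; each row shifts and turns the commanded pose from where the row before left it, along the tool's axes as they then stand; what a row does not reach is not made up. A row lasts 1/12 s, in which the tool goes at most 41.7 mm and 7.16 degrees, less where a joint would pass 70% of its speed; a pose out of reach is approached as far as the arm can. A call with a gripper value outside its range is refused whole. The fingers move at their own pace and stop on an object; "grip_force" is the grip in N (left out, the last holds). Time passes only in rows, so rows that do not move let the fingers close. It gives the time, the measured TCP pose, the force, the opening and the grip force at its end, in the units of the state.
- read_state(): the state, without advancing time (a new reading comes with each control period).
- read_camera(name): name is "side" or "top" or "wrist"; returns the picture (384x512x3 uint8, red, green, blue); there is no depth.
- calibration(name): a dict with "camera_matrix" (3x3 intrinsics, pixels), "R" (3x3) and "t" (3): a world point X has camera coordinates R X + t. Camera axes: x right, y down, z forward; pixel columns grow to the right and rows downward; lengths in m; the calibration is good to about 2 mm. A picture is of the moment at which its call begins: read the wrist's pose just before it. calibration takes no time and is no camera call; for the wrist camera it gives the pose at the moment of the call.
- finish_job(): hands the job in; it is judged then, once.
Trained networks look in the newest picture that a camera, given by its name, has taken for a name from the list of things; names that differ only in an ending like _2 or _b are one class to them, and where a whole thing is asked for, a point or a joint stands for the part that bears it (a point fixed in the world has none). Each returns a list of dicts, best first, with "score" (0 to 1); they miss things now and then, are a little off and sometimes report something else, mostly with a low value. They report only what shows in the picture. A call takes as long as a camera call. They do not tell look-alikes from the thing itself.
- look_for(camera, query): "extent" ([left, top, right, bottom] in pixels, round what is visible of it).
- cut_out(camera, query): "region" (384x512 bool, what is visible of it) and "extent" ([left, top, right, bottom] in pixels, round what is visible of it).
- tip_of(camera, query): "at" ([row, column] in pixels: a listed point, or the origin of a listed thing).
The state is a dict: "time": time; "q": joint angles; "joint_vel": joint speeds; "joint_torque": joint torques, N m; "tool_pos": TCP position; "tcp_rot": TCP orientation; "wrist_force": force on the tool from outside, world axes, zero at the start; "torque": the same for the moment, N m; "width": opening from 0.0 (shut) to 1.0 (fully open); "grip_force": force on a finger pad.
Only numpy, scipy, OpenCV 4.12 (cv2) and the standard library are available. Lean on these libraries where they do the work, as an engineer would, in place of code of your own. Each camera call takes 0.05 s, during which the arm holds its last target. There are 200 camera calls.

TASK

Topping up the machine's lubrication unit is done: screw a filler cap fully home on each of its two necks - set the cap on, turn it backward until it drops into the start of the thread, then forward until it sits all the way down - and hang every filling can that is there by its handle across both prongs of a hook on the rack, one can to a hook. Do not knock over the glass oil bottle.

Things in the scene. Friction and masses are not known exactly. Their poses are not given: they have to be found in the camera images.
- cap0: round black filler cap, 73 mm across, with a straight grip bar across its top: 54 mm long along the cap's x, 14 mm wide (y), from z = 38 to 66 mm. Origin: centre of its open rim underneath, z up; it stands on that rim on the bench at first. About 0.2 kg. Skirt 64 mm inside, with three small pins pointing inward just above the rim, 120 degrees apart. Fits either neck
- cap1: the other filler cap, like cap0. A cap turns easily and its own weight carries it down if it is driven by fingers set a little wider than its bar, free to move up and down between them. It may land straight in the gap, where it meets the stop if turned backward, or on the stops (7 mm higher); if crooked there and stuck both ways, lift it off, turn it a little and set it down again
- can0: open metal can, 72 mm across, 90 mm tall, 0.2 to 0.45 kg, with a stiff fixed bow handle over it: its top is a straight level bar 10 mm thick, 92 mm long along the can's y, its centre line 150 mm above the can's foot. One to three cans are present (None if absent). Origin: centre of its foot, z up; stands upright on the bench at first
- can0_bar (a point): middle of the straight top bar of that can's handle (bar along the can's y axis)
- can1: another such can, as can0 (None if absent)
- can1_bar (a point): middle of the straight top bar of that can's handle (bar along the can's y axis)
- can2: another such can, as can0 (None if absent)
- can2_bar (a point): middle of the straight top bar of that can's handle (bar along the can's y axis)
- neck0 (a point): centre of a cap's rim when that cap is fully home on this filler neck: on the neck's axis, 5.5 mm above the unit's top, z up. Neck: 48 mm thick, tapered nose, 39 mm tall, right-hand thread with 3 starts, 27 mm per turn, 61 mm over its crests; how the starts face is unknown. A cap set on it lands with its pins on top of the thread, rim about 9 to 15 mm above this point
- neck1 (a point): same point of the unit's other neck. Turned backward (anticlockwise from above) a cap on the thread climbs up to 7 mm, and within a third of a turn drops 9 mm into the gap, to 6-8 mm above home. Then forward (clockwise) it winds down and is home after 80 to 115 degrees. Turned only forward without the drop, it meets a stop on the crest and stays up
- oiler: low cream lubrication unit, fixed: 120 mm deep (x), 300 mm wide (y), 75 mm tall, with the two necks on its top at y = +75 and -75 mm. Origin: centre of its underside, front faces -x
- rack: cream rack with three double-pronged hooks in a row, 135 mm apart along its y, fixed to the bench: crossbar 380 mm wide, its top 240 mm above the bench, 12 mm base plate. Origin: on the bench below the middle hook's resting point; prongs point to -x
- hook0 (a point): where the middle of a can's bar lies when hung on this double-pronged hook, 208 mm above the bench. Prongs 8 mm thick, 50 mm apart between centres, pointing along the rack's -x; the bar rests across both in their V-shaped dips, along the rack's y. The dip's sides slope 45 degrees, up 22 mm to the tips in front and 30 mm behind; crossbar face 72 mm behind
- hook1 (a point): the same point of the middle hook
- hook2 (a point): the same point of the last hook (-y side)
- bottle: full amber glass oil bottle, 64 mm across, 160 mm tall, standing loose near the back of the bench. Origin: centre of its foot
There are look-alikes about, which are no part of the job. Leave any orange look-alike of the cap0 alone. What is shaped like the can1 but turquoise is not meant.

How it is judged:
By the outcome, as a careful person would: the job done as asked, in the order asked, and still so for the second after the job is handed in, with the robot touching nothing.
Of can0, can1, can2 only 1 to 3 are there at a start; the rules pass over those that are not, and their reading is None.
At some moment in a run one of can0, can1, can2, cap0, cap1 may be knocked a few centimetres aside while the robot is not near it.
It also fails if it takes over 210 s, if anything falls off the work surface, if the arm or the gripper's body presses on something with over 40 N, if the wrist force passes 120 N, or if a joint passes its speed limit or range.

## Working session

There is one attempt and no reset: what is moved stays moved. The work goes in short steps, Python scripts to look and compute and a tool call to move; the robot and the scene stay as the last step left them, time stands still between calls to the robot, and variables do not carry over. Pictures are saved under pics/ and viewed, at most 14 in all, crops included, and the job is handed in when it is done.

Besides the shell and the picture viewer there is one more tool, called as name([rows], argument=value, ...), one row to a line, values as JSON. step_arm: Moves the arm, as the interface text tells. Its arguments: {"type":"object","properties":{"targets":{"type":"array","items":{"type":"array"}},"grip_force":{"type":"number"}},"required":["targets"]}

```bash
mkdir -p pics; ls; cat > h.py <<'E'
import numpy as np, cv2
from workcell import *
from scipy.spatial.transform import Rotation as Ro
def snap(n,f):
    im=read_camera(n); cv2.imwrite(f'pics/{f}.png',im[:,:,::-1]); return im
def ray(n,rc):
    c=calibration(n);K=np.array(c['camera_matrix']);R=np.array(c['R']);t=np.array(c['t'])
    d=R.T@np.linalg.inv(K)@np.array([rc[1],rc[0],1.]); return -R.T@t,d/np.linalg.norm(d)
def atz(n,rc,z):
    o,d=ray(n,rc); return o+d*(z-o[2])/d[2]
def proj(n,X):
    c=calibration(n);p=np.array(c['camera_matrix'])@(np.array(c['R'])@np.array(X)+np.array(c['t'])); return p[1]/p[2],p[0]/p[2]
E
python3 - <<'E'
from h import *
print(read_state())
a=snap('side','s0');b=snap('top','t0');c=snap('wrist','w0')
cv2.imwrite('pics/all0.png',cv2.resize(np.vstack([np.hstack([a,b])]),None,fx=.78,fy=.78)[:,:,::-1])
for n in ['top','side']:
    c=calibration(n); print(n,np.round(c['camera_matrix'],1).tolist(),np.round(-np.array(c['R']).T@c['t'],3),np.round(c['R'],2).tolist())
    for q,z in [('cap0',0),('can0',0),('can0_bar',.15),('neck0',.0805),('hook0',.208),('bottle',0),('oiler',0),('rack',0)]:
        for r in tip_of(n,q): print(q,round(r['score'],2),np.round(r['at']),np.round(atz(n,r['at'],z),3))
E
```

```text
pics
{'time': 0.0, 'q': array([ 1.10610767e+00,  2.64775007e-01,  1.60537044e+00, -5.54749268e-06,
        1.27369940e+00, -3.69119189e-02]), 'joint_vel': array([-0.00034148,  0.00014886, -0.00044756, -0.00105944, -0.00062803,
        0.00039044]), 'joint_torque': array([-1.03250924e-03, -5.15089095e+01, -3.67327666e+01, -2.37095774e-04,
        1.26278854e-02, -4.39969222e-05]), 'tool_pos': array([0.27977952, 0.61366493, 0.30254904]), 'tcp_rot': array([-0.66671796, -3.06946256,  0.00342852]), 'wrist_force': array([ 0.58244937, -0.66060286,  0.50682817]), 'torque': array([-0.0086042 , -0.00951996, -0.03238058]), 'grip_force': 0.0, 'width': 0.9958683361689787}
top [[419.0, 0.0, 253.1], [0.0, 419.0, 188.1], [0.0, 0.0, 1.0]] [ 0.354 -0.032  1.161] [[0.01, -1.0, 0.0], [-0.99, -0.01, -0.17], [0.17, 0.0, -0.99]]
cap0 0.76 [305. 357.] [ 0.239 -0.315  0.   ]
cap0 0.65 [232. 293.] [ 0.43  -0.142  0.   ]
cap0 0.64 [263. 347.] [ 0.349 -0.289  0.   ]
can0 0.72 [256. 119.] [0.36  0.333 0.   ]
can0 0.56 [228. 186.] [0.439 0.155 0.   ]
neck0 0.9 [148. 182.] [0.644 0.16  0.081]
neck0 0.86 [174. 136.
[... 497 characters left out ...]
0 0.83 [324. 226.] [ 0.36 -0.28  0.  ]
cap0 0.77 [348. 180.] [ 0.24  -0.321  0.   ]
cap0 0.72 [271. 247.] [ 0.439 -0.132  0.   ]
can0 0.78 [165. 197.] [0.346 0.334 0.   ]
can0 0.58 [198. 232.] [0.443 0.155 0.   ]
can0 0.48 [162. 226.] [0.446 0.331 0.   ]
neck0 0.64 [171. 296.] [0.651 0.156 0.08 ]
neck0 0.62 [151. 260.] [0.558 0.271 0.081]
hook0 0.73 [248. 318.] [ 0.591 -0.241  0.208]
hook0 0.68 [284. 289.] [ 0.502 -0.321  0.208]
hook0 0.64 [209. 343.] [ 0.69  -0.135  0.208]
bottle 0.67 [228. 356.] [ 0.796 -0.046  0.   ]
bottle 0.28 [147. 261.] [0.586 0.386 0.   ]
oiler 0.71 [194. 231.] [0.442 0.169 0.   ]
oiler 0.61 [177. 274.] [0.595 0.222 0.   ]
rack 0.68 [294. 311.] [ 0.596 -0.24   0.   ]
```

View pics/t0.png

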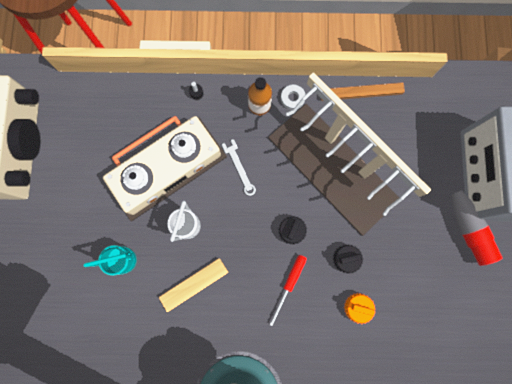

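View pics/s0.png

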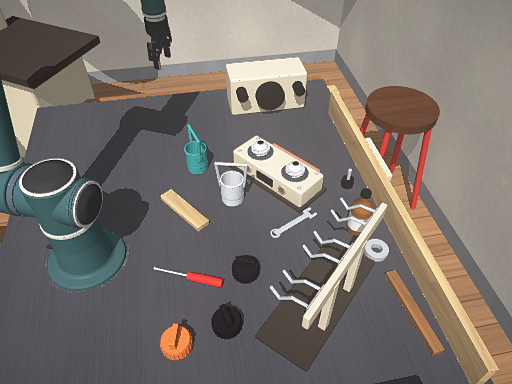

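The pictures show one grey can (top ~(223,183)), a turquoise look-alike (260,117), black caps at (229,293) and (258,347), an orange look-alike cap (308,360), the oiler (165,162), the rack at right and the bottle (95,260). I'll go and look with the wrist camera, necks first.

```bash
cat >> h.py <<'E'
def heads():
    s=read_state();R=Ro.from_rotvec(s['tcp_rot']).as_matrix();return s,R,np.arctan2(R[1,1],R[0,1])
def plan(p,head=None,step=40,half=True):
    """rows: translate to TCP p (world) with y heading -> head (rad), levelling tilt; printed rows in tool axes"""
    s,R,h=heads(); d=R.T@(np.array(p)-s['tool_pos'])*1000
    yaw=0.
    if head is not None:
        yaw=-(head-h); yaw=(yaw+np.pi)%(2*np.pi)-np.pi
        if half and abs(yaw)>np.pi/2: yaw-=np.sign(yaw)*np.pi
    q6=s['q'][5]; nt=int(np.ceil(np.linalg.norm(d)/step)); nr=int(np.ceil(abs(np.degrees(yaw))/7.1))
    tilt=Ro.from_matrix(R).inv()*Ro.from_matrix(np.c_[R[:,0]*[1,1,0]/np.linalg.norm(R[:2,0]),np.cross([0,0,-1],R[:,0]*[1,1,0]/np.linalg.norm(R[:2,0])),[0,0,-1]])
    n=max(nt,nr,1)
    print('pos',np.round(s['tool_pos'],4),'head',round(np.degrees(h),1),'q6',round(q6,2),'t',round(s['time'],1),'tiltfix',np.round(tilt.as_rotvec(),4),'F',np.round(s['wrist_force'],1))
    print(' shift total',np.round(d,1),f'in {nt}: ',np.round(d/max(nt,1),1),' yaw total',round(yaw,3),f'in {nr}:',round(yaw/max(nr,1),4))
E
python3 - <<'E'
from h import *
plan((0.50,0.22,0.32))
s,R,h=heads();c=calibration('wrist');o=-np.array(c['R']).T@c['t']
print('cam in tool',R.T@(o-s['tool_pos']),np.round(np.array(c['R'])@R,3).tolist(),c['camera_matrix'])
E
```

```text
pos [0.28   0.6142 0.3039] head 65.5 q6 -0.04 t 0.9 tiltfix [0. 0. 0.] F [1.  1.1 0.2]
 shift total [-363.7 -267.4  -16.1] in 12:  [-30.3 -22.3  -1.3]  yaw total 0.0 in 0: 0.0
cam in tool [ 0.08334492  0.00117288 -0.07015341] [[-0.0, 1.0, 0.0], [-0.946, -0.0, -0.323], [-0.323, -0.001, 0.946]] [[276.06136608   0.         257.44266446]
 [  0.         276.06136608 188.55022111]
 [  0.           0.           1.        ]]
```

step_arm([
  [[0, 0, 0], [-30, -22, -1], 85],
  [[0, 0, 0], [-30, -22, -1], 85],
  [[0, 0, 0], [-30, -22, -1], 85],
  [[0, 0, 0], [-30, -22, -1], 85],
  [[0, 0, 0], [-30, -22, -1], 85],
])

```text
time: 1.37
tool_pos: [0.3713, 0.4504, 0.309]
tcp_rot: [0.666, 3.07, 0.0]
wrist_force: [0.9, -0.2, -0.7]
width: 0.997
grip_force: 0.0
```

step_arm([
  [[0, 0, 0], [-30, -22, -1], 85],
  [[0, 0, 0], [-30, -22, -1], 85],
  [[0, 0, 0], [-30, -22, -1], 85],
  [[0, 0, 0], [-30, -22, -1], 85],
  [[0, 0, 0], [-30, -22, -1], 85],
])

```text
time: 1.78
tool_pos: [0.4623, 0.2879, 0.3143]
tcp_rot: [0.666, 3.07, 0.001]
wrist_force: [0.3, -0.1, -0.2]
width: 0.993
grip_force: 0.0
```

step_arm([
  [[0, 0, 0], [-30, -22, -1], 85],
  [[0, 0, 0], [-30, -22, -1], 85],
  [[0, 0, 0], [0, 0, 0], 85],
  [[0, 0, 0], [0, 0, 0], 85],
])

```text
time: 2.12
tool_pos: [0.499, 0.2229, 0.3162]
tcp_rot: [0.673, 3.068, 0.001]
wrist_force: [-0.4, 0.7, 0.1]
width: 0.995
grip_force: 0.0
```

```bash
python3 - <<'E'
from h import *
snap('wrist','w1')
for q,z in [('can0',0),('can0_bar',.15),('neck0',.0805)]:
    for r in tip_of('wrist',q): print(q,round(r['score'],2),np.round(r['at']),np.round(atz('wrist',r['at'],z),4))
plan((0.40,-0.21,0.32))
E
```

```text
can0 0.93 [ 14. 281.] [0.35   0.3252 0.    ]
can0 0.74 [143. 193.] [0.4437 0.1523 0.    ]
pos [0.4975 0.2256 0.3158] head 65.6 q6 -0.76 t 2.3 tiltfix [ 0.0001 -0.0004 -0.    ] F [-1.4  0.2 -0.8]
 shift total [ -91.4 -436.9   -4.3] in 12:  [ -7.6 -36.4  -0.4]  yaw total 0.0 in 0: 0.0
```

View pics/w1.png

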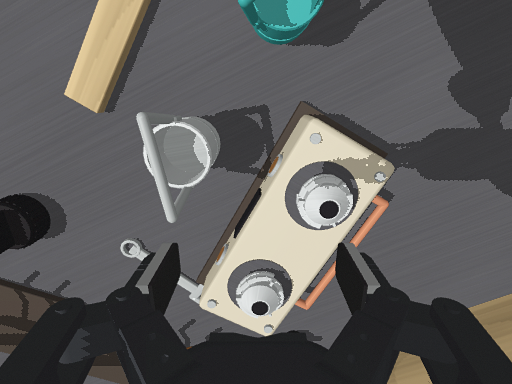

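The wrist view shows the can with its bar from about (142,116) to (173,220), and the neck bores at (329,209) and (260,308).

```bash
python3 - <<'E'
from h import *
im=cv2.imread('pics/w1.png'); g=cv2.cvtColor(im,cv2.COLOR_BGR2GRAY)
for c,r in [(329,209),(260,308)]:
    m=(g[r-20:r+20,c-20:c+20]<60).astype('uint8'); n,l,st,ce=cv2.connectedComponentsWithStats(m); k=l[20,20]
    p=ce[k]+[c-20,r-20]; print(p,st[k][4],np.round(atz('wrist',p[::-1],.114),4))
a=atz('wrist',(118,143),.15);b=atz('wrist',(218,172),.15);print('bar',a,b,np.linalg.norm(a-b),(a+b)/2,np.degrees(np.arctan2(*(b-a)[1::-1])))
t=cv2.imread('pics/t0.png')
for q in ['oiler','neck0','rack','hook0']:
    for r in cut_out('top',q)[:1]:
        m=r['region'].astype('uint8'); print(q,cv2.minAreaRect(cv2.findNonZero(m)))
E
```

```text
[328.5498008  209.20318725] 251 [0.5591 0.2822 0.114 ]
[259.40606061 308.03636364] 165 [0.6478 0.1611 0.114 ]
bar [0.39960565 0.16684206 0.15      ] [0.48873433 0.14280467 0.15      ] 0.09231315732553534 [0.44416999 0.15482337 0.15      ] -15.093182630227183
oiler ((161.2307586669922, 162.3461456298828), (64.06787109375, 115.37763977050781), 56.3099365234375)
neck0 ((160.9985809326172, 162.5291290283203), (64.98023986816406, 116.273681640625), 55.9390869140625)
rack ((343.3451232910156, 158.91709899902344), (164.77676391601562, 80.74494934082031), 45.26162338256836)
hook0 ((343.2500305175781, 159.25), (166.1700897216797, 80.61016845703125), 45.0)
```

step_arm([
  [[0, 0, 0], [-8, -36, 0], 85],
  [[0, 0, 0], [-8, -36, 0], 85],
  [[0, 0, 0], [-8, -36, 0], 85],
  [[0, 0, 0], [-8, -36, 0], 85],
  [[0, 0, 0], [-8, -36, 0], 85],
])

```text
time: 2.93
tool_pos: [0.4591, 0.0436, 0.3159]
tcp_rot: [0.663, 3.07, -0.0]
wrist_force: [0.8, -0.1, 0.1]
width: 0.995
grip_force: 0.0
```

step_arm([
  [[0, 0, 0], [-8, -36, 0], 85],
  [[0, 0, 0], [-8, -36, 0], 85],
  [[0, 0, 0], [-8, -36, 0], 85],
  [[0, 0, 0], [-8, -36, 0], 85],
  [[0, 0, 0], [-8, -36, 0], 85],
])

```text
time: 3.35
tool_pos: [0.4209, -0.1372, 0.3162]
tcp_rot: [0.665, 3.07, -0.0]
wrist_force: [-0.2, -0.3, -0.7]
width: 0.996
grip_force: 0.0
```

step_arm([
  [[0, 0, 0], [-8, -36, 0], 85],
  [[0, 0, 0], [-8, -36, 0], 85],
  [[0, 0, 0], [0, 0, 0], 30],
  [[0, 0, 0], [0, 0, 0], 30],
])

```text
time: 3.68
tool_pos: [0.4058, -0.2095, 0.3159]
tcp_rot: [-0.672, -3.069, -0.0]
wrist_force: [0.4, 0.8, -0.6]
width: 0.743
grip_force: 0.0
```

```bash
python3 - <<'E'
from h import *
snap('wrist','w2')
for q,z in [('cap0',0),('hook0',.208),('cap0',.0),]:
    for r in tip_of('wrist',q): print(q,round(r['score'],2),np.round(r['at']),np.round(atz('wrist',r['at'],z),4))
plan((0.43,-0.142,0.2))
E
```

```text
cap0 0.94 [148. 310.] [ 0.4258 -0.1343  0.    ]
cap0 0.88 [ 73. 132.] [ 0.2392 -0.3089  0.    ]
cap0 0.81 [149. 197.] [ 0.3622 -0.28    0.    ]
cap0 0.94 [148. 310.] [ 0.4259 -0.1337  0.    ]
cap0 0.88 [ 73. 132.] [ 0.2396 -0.3087  0.    ]
cap0 0.81 [149. 197.] [ 0.3625 -0.2795  0.    ]
pos [ 0.4065 -0.207   0.3158] head 65.6 q6 -1.67 t 3.9 tiltfix [ 0.0004 -0.0003 -0.    ] F [ 0.5 -0.5  0.1]
 shift total [  5.4  68.9 115.8] in 4:  [ 1.4 17.2 28.9]  yaw total 0.0 in 0: 0.0
```

View pics/w2.png

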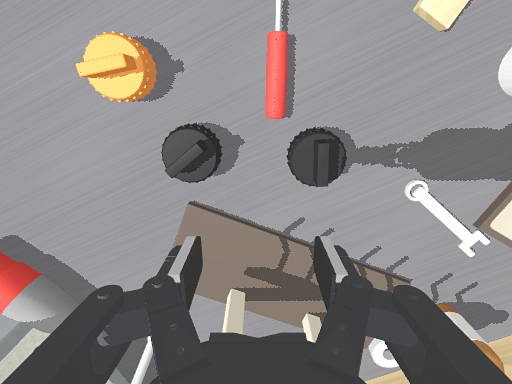

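```bash
python3 - <<'E'
import cv2,numpy as np
im=cv2.imread('pics/w2.png')
f=lambda c,r:cv2.resize(np.clip(im[r-35:r+35,c-35:c+35]*3.0,0,255).astype('uint8'),None,fx=5.6,fy=5.6,interpolation=cv2.INTER_CUBIC)
cv2.imwrite('pics/c2.png',np.hstack([f(192,155),f(317,155)]))
E
```

```text
(no output)
```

View pics/c2.png

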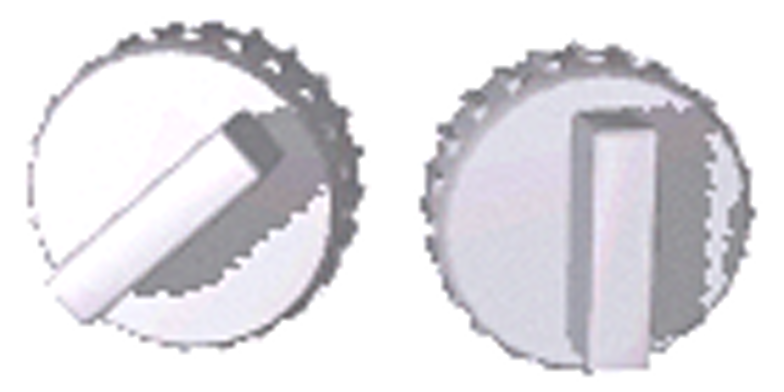

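The crop shows both bars' top faces clearly; I use their corners at z = 66 mm.

```bash
python3 - <<'E'
from h import *
for nm,c0,cs in [('L',157,[(222,118),(262,175),(88,322),(45,280)]),('R',282,[(208,130),(263,130),(256,368),(196,368)])]:
    P=np.array([atz('wrist',(120+y/5.6-.5,c0+x/5.6-.5),.066) for x,y in cs])
    e=(P[0]+P[1]-P[2]-P[3])/2
    print(nm,P.mean(0),'len',np.linalg.norm(e),'w',np.linalg.norm(P[0]-P[1]),'bar head',np.degrees(np.arctan2(e[1],e[0])))
    h=np.arctan2(e[1],e[0])+np.pi/2
    plan(np.r_[P.mean(0)[:2],.18],h)
E
```

```text
L [ 0.36169936 -0.28105795  0.066     ] len 0.05195283732701751 w 0.014049741439866913 bar head 105.39024543254004
pos [ 0.4065 -0.207   0.3158] head 65.6 q6 -1.67 t 3.9 tiltfix [ 0.0004 -0.0003 -0.    ] F [ 0.5 -0.5  0.1]
 shift total [ 10.2 -86.  135.7] in 5:  [  2.  -17.2  27.1]  yaw total 0.876 in 8: 0.1095
R [ 0.4350451  -0.13353217  0.066     ] len 0.051860348712740346 w 0.011381580137748613 bar head 157.7305947843201
pos [ 0.4065 -0.207   0.3158] head 65.6 q6 -1.67 t 3.9 tiltfix [ 0.0004 -0.0003 -0.    ] F [ 0.5 -0.5  0.1]
 shift total [  4.3  78.6 135.8] in 4:  [ 1.1 19.7 34. ]  yaw total -0.037 in 1: -0.0371
```

step_arm([
  [[0, 0, -0.037], [1, 20, 34], 40],
  [[0, 0, 0], [1, 20, 34], 40],
  [[0, 0, 0], [1, 20, 34], 40],
  [[0, 0, 0], [1, 19, 34], 40],
  [[0, 0, 0], [0, 0, 0], 40],
])

```text
time: 4.3
tool_pos: [0.4294, -0.1286, 0.1731]
tcp_rot: [-0.6, -3.071, -0.005]
wrist_force: [-2.6, 0.8, -0.4]
width: 0.468
grip_force: 0.0
```

```bash
python3 - <<'E'
from h import *
plan((0.435,-0.1335,.115),np.radians(67.7))
E
```

```text
pos [ 0.4294 -0.1286  0.1731] head 67.9 q6 -1.53 t 4.3 tiltfix [ 0.0008 -0.0127 -0.    ] F [-2.6  0.8 -0.4]
 shift total [-7.8 -2.4 58.1] in 2:  [-3.9 -1.2 29. ]  yaw total 0.003 in 1: 0.0032
```

step_arm([
  [[0, 0, 0], [0, 0, 10], 40],
  [[0, 0, 0], [0, 0, 0], 40],
  [[0, 0, 0], [0, 0, 0], 40],
  [[0, 0, 0], [0, 0, 0], 40],
])

```text
time: 4.63
tool_pos: [0.4346, -0.1349, 0.1718]
tcp_rot: [0.61, 3.078, -0.001]
wrist_force: [1.0, 0.1, 0.3]
width: 0.467
grip_force: 0.0
```

```bash
python3 - <<'E'
from h import *
plan((0.435,-0.1335,.115),np.radians(67.7))
E
```

```text
pos [ 0.4346 -0.1349  0.1718] head 67.6 q6 -1.54 t 4.6 tiltfix [-0.0001  0.0037 -0.    ] F [1.  0.1 0.3]
 shift total [ 0.4  1.4 56.8] in 2:  [ 0.2  0.7 28.4]  yaw total -0.002 in 1: -0.0019
```

step_arm([
  [[0, 0, 0], [0, 1, 30], 40],
  [[0, 0, 0], [0, 0, 17], 40],
  [[0, 0, 0], [0, 0, 10], 40],
  [[0, 0, 0], [0, 0, 0], 40],
  [[0, 0, 0], [0, 0, 0], 40],
])

```text
time: 5.05
tool_pos: [0.434, -0.1336, 0.1136]
tcp_rot: [0.611, 3.081, -0.0]
wrist_force: [-0.2, -0.1, 2.0]
width: 0.467
grip_force: 0.0
```

step_arm([
  [[0, 0, 0], [0, 0, 0], 0],
  [[0, 0, 0], [0, 0, 0], 0],
  [[0, 0, 0], [0, 0, 0], 0],
  [[0, 0, 0], [0, 0, 0], 0],
  [[0, 0, 0], [0, 0, 0], 0],
], grip_force=40)

```text
time: 5.47
tool_pos: [0.4349, -0.1338, 0.1145]
tcp_rot: [0.609, 3.079, -0.002]
wrist_force: [-0.7, -1.2, 7.0]
width: 0.152
grip_force: 40.4
```

step_arm([
  [[0, 0, 0], [0, 0, -30], 0],
  [[0, 0, 0], [0, 0, -40], 0],
  [[0, 0, 0], [0, 0, -30], 0],
  [[0, 0, 0], [0, 0, 0], 0],
  [[0, 0, 0], [0, 0, 0], 0],
])

```text
time: 5.88
tool_pos: [0.4349, -0.1334, 0.215]
tcp_rot: [0.609, 3.077, -0.001]
wrist_force: [-0.1, 0.9, -2.1]
width: 0.156
grip_force: 39.8
```

```bash
python3 - <<'E'
from h import *
s,R,h=heads(); print(s['width'],s['grip_force'])
p=(0.6478,0.1611,.24)
q1=np.arctan2(p[1],p[0]); plan(p,q1-0.15,half=False)
E
```

```text
0.15573733368392284 39.84424889087677
pos [ 0.4349 -0.1334  0.215 ] head 67.6 q6 -1.53 t 5.9 tiltfix [0.0004 0.005  0.    ] F [-0.1  0.9 -2.1]
 shift total [-84.8 353.4 -24.5] in 10:  [-8.5 35.3 -2.4]  yaw total 1.086 in 9: 0.1207
```

step_arm([
  [[0, 0, 0], [-8.5, 35, -8], 0],
  [[0, 0, 0], [-8.5, 35, -8], 0],
  [[0, 0, 0], [-8.5, 35, -8], 0],
  [[0, 0, 0], [-8.5, 35, 0], 0],
  [[0, 0, 0], [-8.5, 35, 0], 0],
])

```text
time: 6.3
tool_pos: [0.5391, 0.0141, 0.2347]
tcp_rot: [-0.61, -3.079, 0.001]
wrist_force: [0.0, -1.0, -3.2]
width: 0.154
grip_force: 40.2
```

step_arm([
  [[0, 0, 0], [-8.5, 35, 0], 0],
  [[0, 0, 0], [-8.5, 35, 0], 0],
  [[0, 0, 0], [-8.5, 35, 0], 0],
  [[0, 0, 0], [-8.5, 35, 0], 0],
  [[0, 0, 0], [-8.5, 38, 0], 0],
])

```text
time: 6.72
tool_pos: [0.6456, 0.162, 0.2329]
tcp_rot: [-0.609, -3.076, 0.004]
wrist_force: [0.8, -1.0, -3.0]
width: 0.153
grip_force: 40.2
```

step_arm([
  [[0, 0, 0.12], [0, 0, 0], 0],
  [[0, 0, 0.12], [0, 0, 0], 0],
  [[0, 0, 0.12], [0, 0, 0], 0],
  [[0, 0, 0.12], [0, 0, 0], 0],
  [[0, 0, 0.12], [0, 0, 0], 0],
])

```text
time: 7.13
tool_pos: [0.6449, 0.1609, 0.2327]
tcp_rot: [-1.499, -2.755, 0.006]
wrist_force: [-1.1, -0.5, -2.2]
width: 0.152
grip_force: 40.5
```

step_arm([
  [[0, 0, 0.12], [0, 0, 0], 0],
  [[0, 0, 0.12], [0, 0, 0], 0],
  [[0, 0, 0.12], [0, 0, 0], 0],
  [[0, 0, 0.12], [0, 0, 0], 0],
  [[0, 0, 0], [0, 0, 0], 0],
])

```text
time: 7.55
tool_pos: [0.645, 0.1607, 0.2331]
tcp_rot: [-2.109, -2.324, 0.007]
wrist_force: [-0.9, 0.3, -3.0]
width: 0.154
grip_force: 40.5
```

step_arm([
  [[0, 0, 0], [0, 0, 0], 0],
  [[0, 0, 0], [0, 0, 0], 0],
  [[0, 0, 0], [0, 0, 0], 0],
])

```text
time: 7.8
tool_pos: [0.6462, 0.1609, 0.2357]
tcp_rot: [-2.105, -2.331, 0.002]
wrist_force: [-0.5, -0.1, -1.8]
width: 0.158
grip_force: 40.5
```

```bash
python3 - <<'E'
from h import *
plan((0.6478,0.1611,.24))
a=snap('wrist','w3')
for n in ['top','side']:
  snap(n,n[0]+'3')
  for r in tip_of(n,'neck0')+tip_of(n,'cap0'): print(n,round(r['score'],2),np.round(r['at'],1),np.round(atz(n,r['at'],.0805),4),np.round(atz(n,r['at'],.1255),4))
E
```

```text
pos [0.6462 0.1609 0.2357] head 5.8 q6 0.1 t 7.8 tiltfix [-0.0018  0.0002 -0.    ] F [-0.5 -0.1 -1.8]
 shift total [ 0.1  1.6 -4.3] in 1:  [ 0.1  1.6 -4.3]  yaw total 0.0 in 0: 0.0
top 0.88 [146. 184.] [0.65   0.1548 0.0805] [0.6377 0.147  0.1255]
top 0.52 [262.5 344.9] [ 0.3508 -0.2667  0.0805] [ 0.3509 -0.2569  0.1255]
top 0.76 [263.2 345.9] [ 0.3491 -0.2692  0.0805] [ 0.3493 -0.2593  0.1255]
top 0.7 [144.  183.5] [0.6555 0.1563 0.0805] [0.6429 0.1485 0.1255]
side 0.85 [170.  297.2] [0.6565 0.1597 0.0805] [0.641  0.1134 0.1255]
side 0.79 [148.4 261.2] [0.5647 0.2858 0.0805] [0.5536 0.2335 0.1255]
side 0.83 [349.3 179.2] [ 0.2443 -0.3622  0.0805] [ 0.2486 -0.3835  0.1255]
side 0.6 [160.3 296.4] [0.6659 0.2053 0.0805] [0.6499 0.1568 0.1255]
side 0.58 [322.7 225.6] [ 0.3559 -0.3185  0.0805] [ 0.3548 -0.3419  0.1255]
```

View pics/w3.png

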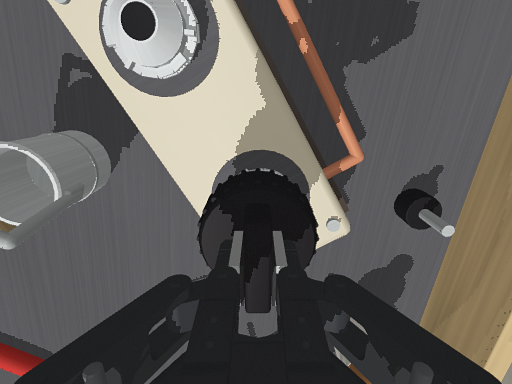

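The cap hangs level in the fingers over the near neck; the other neck's bore is at (139,20). I'll use it to cross-check.

```bash
python3 - <<'E'
from h import *
g=cv2.imread('pics/w3.png',0)
m=(g[0:60,100:180]<50).astype('uint8');n,l,st,ce=cv2.connectedComponentsWithStats(m);k=l[20,39];p=ce[k]+[100,0];print(p,st[k],atz('wrist',p[::-1],.114))
for z in(.066,.0): pass
# cap bar top ends (z TCP-.1145+.066)
z=.2357-.1145+.066
s,R,h=heads()
for rc in [(205,258),(312,258)]: print(R.T@(atz('wrist',rc,z)-s['tool_pos']))
E
```

```text
[137.42147117  20.62922465] [  21    2   34   38 1006] [0.5614713  0.27996493 0.114     ]
[0.03513499 0.00073834 0.04988237]
[-0.02745074  0.00076456  0.04987849]
```

step_arm([
  [[0, 0, 0], [-1, 2.5, 0], 0],
  [[0, 0, 0], [0, 0, 6], 0],
  [[0, 0, 0], [0, 0, 6], 0],
  [[0, 0, 0], [0, 0, 4], 0],
  [[0, 0, 0], [0, 0, 0], 0],
])

```text
time: 8.57
tool_pos: [0.6482, 0.16, 0.2187]
tcp_rot: [-2.106, -2.328, 0.004]
wrist_force: [0.7, -0.3, -2.5]
width: 0.157
grip_force: 40.5
```

step_arm([
  [[0, 0, 0], [0, 0, 3], 0],
  [[0, 0, 0], [0, 0, 3], 0],
  [[0, 0, 0], [0, 0, 0], 0],
  [[0, 0, 0], [0, 0, 0], 0],
])

```text
time: 8.9
tool_pos: [0.6492, 0.1602, 0.2146]
tcp_rot: [-2.107, -2.33, 0.001]
wrist_force: [0.2, -0.4, -2.7]
width: 0.153
grip_force: 40.5
```

step_arm([
  [[0, 0, 0], [0, 0, 2], 0],
  [[0, 0, 0], [0, 0, 2], 0],
  [[0, 0, 0], [0, 0, 0], 0],
  [[0, 0, 0], [0, 0, 0], 0],
])

```text
time: 9.23
tool_pos: [0.6492, 0.1599, 0.2107]
tcp_rot: [2.107, 2.33, -0.001]
wrist_force: [0.3, -1.3, -2.4]
width: 0.155
grip_force: 40.5
```

step_arm([
  [[0, 0, 0], [0, 0, 2], 0],
  [[0, 0, 0], [0, 0, 0], 0],
  [[0, 0, 0], [0, 0, 0], 0],
])

```text
time: 9.48
tool_pos: [0.6493, 0.1598, 0.2086]
tcp_rot: [2.107, 2.33, -0.001]
wrist_force: [0.4, -3.1, -2.9]
width: 0.156
grip_force: 40.6
```

step_arm([
  [[0, 0, 0], [0, 0, 2], 0],
  [[0, 0, 0], [0, 0, 0], 0],
  [[0, 0, 0], [0, 0, 0], 0],
])

```text
time: 9.73
tool_pos: [0.6494, 0.1598, 0.2069]
tcp_rot: [2.107, 2.329, -0.001]
wrist_force: [-0.2, -3.9, -0.3]
width: 0.152
grip_force: 40.8
```

step_arm([
  [[0, 0, 0], [0, 0, 2], 0],
  [[0, 0, 0], [0, 0, 0], 0],
  [[0, 0, 0], [0, 0, 0], 0],
])

```text
time: 9.98
tool_pos: [0.6492, 0.1599, 0.2042]
tcp_rot: [2.108, 2.33, -0.001]
wrist_force: [0.6, -4.8, -2.6]
width: 0.15
grip_force: 40.5
```

step_arm([
  [[0, 0, 0], [-1, 0, 0], 0],
  [[0, 0, 0], [0, 0, 0], 19],
  [[0, 0, 0], [0, 0, 0], 19],
  [[0, 0, 0], [0, 0, 0], 19],
  [[0, 0, 0], [0, 0, 0], 19],
])

```text
time: 10.4
tool_pos: [0.6498, 0.1598, 0.2055]
tcp_rot: [2.107, 2.33, 0.002]
wrist_force: [-0.2, 0.1, -0.1]
width: 0.225
grip_force: 0.0
```

```bash
python3 - <<'E'
from h import *
a=snap('wrist','w4');b=snap('side','s4');c=snap('top','t4')
k=cv2.resize(b[110:210,230:350],None,fx=4,fy=4); a2=cv2.resize(a[130:380,150:380],(368,400))
cv2.imwrite('pics/m4.png',np.clip(np.hstack([k[:400],a2])*1.6,0,255).astype('uint8')[:,:,::-1])
s=read_state();print(s['width']*85.4,s['wrist_force'],s['torque'],s['tool_pos'])
E
```

```text
19.085176205836532 [-0.26269816 -0.6924669  -0.80790836] [-0.01886692 -0.04195599  0.05300636] [0.64957823 0.15951798 0.2052344 ]
```

View pics/m4.png

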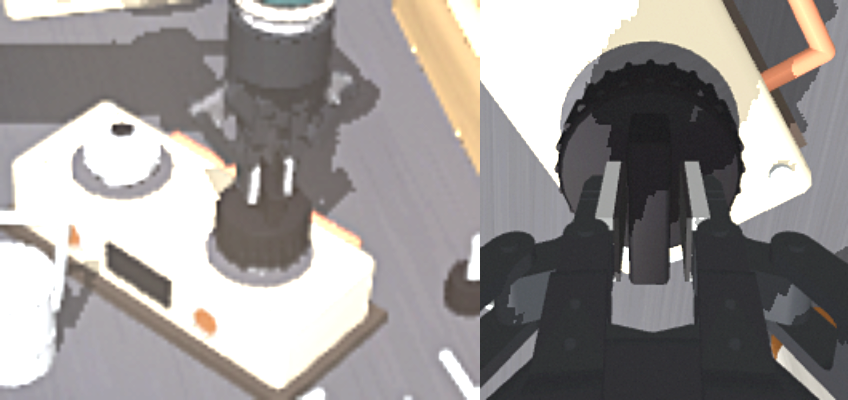

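Cap rests level on the neck with the bar between the open fingers. Now backward.

step_arm([
  [[0, 0, 0], [0, 0, -5], 19],
  [[0, 0, -0.08], [0, 0, 0], 19],
  [[0, 0, -0.08], [0, 0, 0], 19],
  [[0, 0, -0.08], [0, 0, 0], 19],
  [[0, 0, -0.08], [0, 0, 0], 19],
])

```text
time: 10.97
tool_pos: [0.6495, 0.1592, 0.2108]
tcp_rot: [1.705, 2.639, 0.001]
wrist_force: [-1.4, -0.3, 2.5]
width: 0.224
grip_force: 4.9
```

```bash
cat >> h.py <<'E'
def look(f,show=False):
    s,R,h=heads(); a=snap('wrist',f)
    print('pos',np.round(s['tool_pos'],4),'head',round(np.degrees(h),1),'q6',round(s['q'][5],2),'F',np.round(s['wrist_force'],1),'Tz',np.round(s['torque'],2),'t',s['time'])
    r=cut_out('wrist','cap0')
    for x in r[:2]: print(x['score'].__round__(2),np.round(x['extent'],1),x['region'].sum())
E
python3 -c "
from h import *
look('w5')"
```

```text
pos [0.6495 0.1592 0.2108] head 24.3 q6 -0.22 F [-1.4 -0.3  2.5] Tz [-0.13  0.16 -0.21] t 10.9667
0.58 [199.2 161.9 313.9 301.3] 8756
```

step_arm([
  [[0, 0, -0.08], [0, 0, 0], 19],
  [[0, 0, -0.08], [0, 0, 0], 19],
  [[0, 0, 0], [0, 0, 0], 19],
  [[0, 0, 0], [0, 0, 0], 19],
])

```text
time: 11.4
tool_pos: [0.6496, 0.1592, 0.2107]
tcp_rot: [1.498, 2.761, 0.001]
wrist_force: [-1.6, -0.3, 3.3]
width: 0.22
grip_force: 1.7
```

```bash
python3 -c "
from h import *
look('w6')
a=cv2.imread('pics/w4.png');b=cv2.imread('pics/w6.png');cv2.imwrite('pics/m6.png',np.clip(np.hstack([a[120:360,130:390],b[120:360,130:390]])*2.2,0,255).astype('uint8'))"
```

```text
pos [0.6496 0.1592 0.2107] head 33.0 q6 -0.37 F [-1.6 -0.3  3.3] Tz [-0.09  0.19 -0.07] t 11.4
0.67 [  0.    1.9 107.4 124. ] 9515
0.62 [197.7 166.4 313.2 301.8] 8640
```

View pics/m6.png

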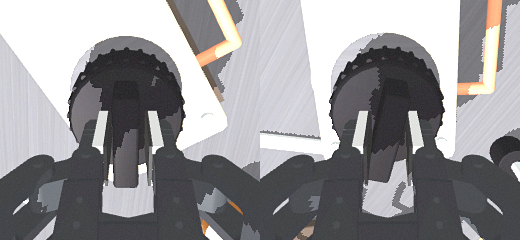

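The bar lags about 8° and follows the fingers. Continue backward.

step_arm([
  [[0, 0, 0], [0, 0, -3], 19],
  [[0, 0, -0.08], [0, 0, 0], 19],
  [[0, 0, -0.08], [0, 0, 0], 19],
  [[0, 0, -0.08], [0, 0, 0], 19],
  [[0, 0, -0.08], [0, 0, 0], 19],
])

```text
time: 11.92
tool_pos: [0.6487, 0.1593, 0.2129]
tcp_rot: [-1.037, -2.963, -0.001]
wrist_force: [-4.3, -0.9, 5.4]
width: 0.223
grip_force: 77.1
```

step_arm([
  [[0, 0, -0.08], [0, 0, 0], 19],
  [[0, 0, -0.08], [0, 0, 0], 19],
  [[0, 0, -0.08], [0, 0, 0], 19],
  [[0, 0, 0], [0, 0, 0], 19],
])

```text
time: 12.25
tool_pos: [0.6469, 0.1592, 0.2125]
tcp_rot: [-0.679, -3.059, -0.001]
wrist_force: [-10.8, 1.5, 8.6]
width: 0.227
grip_force: 76.4
```

```bash
python3 -c "
from h import *
look('w7')"
```

```text
pos [0.6469 0.1592 0.2125] head 65.0 q6 -0.93 F [-10.8   1.5   8.6] Tz [ 0.16  1.73 -1.93] t 12.25
0.57 [194.7 166.7 313.  302. ] 8665
```

step_arm([
  [[0, 0, -0.08], [0, 0, 0], 19],
  [[0, 0, -0.08], [0, 0, 0], 19],
  [[0, 0, -0.08], [0, 0, 0], 19],
  [[0, 0, -0.08], [0, 0, 0], 19],
  [[0, 0, -0.08], [0, 0, 0], 19],
])

```text
time: 12.77
tool_pos: [0.6456, 0.1584, 0.213]
tcp_rot: [-0.1, -3.127, -0.011]
wrist_force: [-16.2, -3.4, 13.4]
width: 0.228
grip_force: 403.3
```

```bash
python3 -c "
from h import *
look('w8')"
```

```text
pos [0.6456 0.1584 0.213 ] head 86.3 q6 -1.31 F [-16.2  -3.4  13.4] Tz [ -1.16   2.58 -14.16] t 12.7667
0.71 [194.8 163.3 311.2 291.2] 8569
```

Torque jumped, so the cap has hit a stop. Back off and look.

step_arm([
  [[0, 0, 0.12], [0, 0, 0], 19],
  [[0, 0, 0.12], [0, 0, 0], 19],
  [[0, 0, 0.12], [0, 0, 0], 19],
  [[0, 0, 0.1], [0, 0, 0], 19],
  [[0, 0, 0], [0, 0, 0], 19],
])

```text
time: 13.28
tool_pos: [0.6471, 0.1584, 0.2126]
tcp_rot: [-0.773, -3.039, 0.004]
wrist_force: [-8.4, -1.9, 6.9]
width: 0.226
grip_force: 32.3
```

```bash
python3 -c "
from h import *
look('w9')
a=cv2.imread('pics/w8.png');b=cv2.imread('pics/w9.png');c=snap('side','s9')[:,:,::-1]
cv2.imwrite('pics/m9.png',np.clip(np.hstack([a[120:360,130:390],b[120:360,130:390],cv2.resize(c[110:210,240:340],(240,240))])*2.,0,255).astype('uint8'))"
```

```text
pos [0.6471 0.1584 0.2126] head 61.4 q6 -0.87 F [-8.4 -1.9  6.9] Tz [-0.44  1.3  -0.86] t 13.2833
0.77 [195.5 165.2 315.9 304.6] 8942
```

View pics/m9.png

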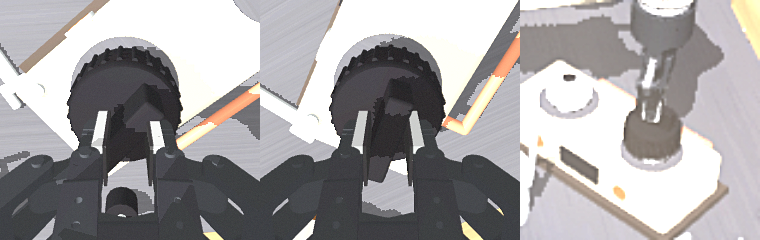

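step_arm([
  [[0, 0, 0.1], [0, 0, 0], 19],
  [[0, 0, 0.1], [0, 0, 0], 19],
  [[0, 0, 0], [0, 0, 0], 19],
  [[0, 0, 0], [0, 0, 4], 19],
  [[0, 0, 0], [0, 0, 0], 19],
])

```text
time: 13.85
tool_pos: [0.648, 0.1583, 0.2083]
tcp_rot: [-1.06, -2.954, 0.005]
wrist_force: [-5.0, -3.6, 4.2]
width: 0.222
grip_force: 5.5
```

step_arm([
  [[0, 0, 0], [0, 0, 3], 19],
  [[0, 0, 0], [0, 0, 0], 19],
  [[0, 0, 0], [0, 0, 3], 19],
  [[0, 0, 0], [0, 0, 0], 19],
])

```text
time: 14.18
tool_pos: [0.6482, 0.1581, 0.2038]
tcp_rot: [-1.061, -2.954, 0.005]
wrist_force: [-8.2, -4.7, 8.5]
width: 0.226
grip_force: 9.8
```

```bash
python3 -c "
from h import *
look('w10')"
```

```text
pos [0.6482 0.1581 0.2038] head 50.5 q6 -0.68 F [-8.2 -4.7  8.5] Tz [-0.82  1.26 -0.3 ] t 14.1833
0.69 [1.000e-01 8.000e-01 1.414e+02 5.240e+01] 6534
0.6 [193.9 166.1 318.8 314.5] 9645
```

step_arm([
  [[0, 0, 0.1], [0, 0, 0], 19],
  [[0, 0, 0.1], [0, 0, 0], 19],
  [[0, 0, 0], [0, 0, 0], 19],
  [[0, 0, 0], [0, 0, 0], 19],
])

```text
time: 14.62
tool_pos: [0.6492, 0.159, 0.2026]
tcp_rot: [-1.348, -2.837, 0.001]
wrist_force: [-1.4, -2.5, 1.7]
width: 0.222
grip_force: 1.3
```

```bash
python3 -c "
from h import *
print(nose_length())
look('w11')
b=cv2.imread('pics/w11.png');c=snap('side','s11')[:,:,::-1]
cv2.imwrite('pics/m11.png',np.clip(np.hstack([cv2.resize(b[120:360,130:390],None,fx=1.6,fy=1.6),cv2.resize(c[120:200,250:330],(384,384),interpolation=2)])*2.,0,255).astype('uint8'))"
```

```text
Traceback (most recent call last):
TypeError: 'float' object is not callable
```

step_arm([
  [[0, 0, 0], [0, 0, 1.5], 19],
  [[0, 0, 0], [0, 0, 0], 19],
  [[0, 0, 0], [0, 0, 0], 19],
])

```text
time: 14.87
tool_pos: [0.6491, 0.1591, 0.2009]
tcp_rot: [-1.351, -2.835, 0.001]
wrist_force: [-1.8, -2.0, 1.1]
width: 0.218
grip_force: 1.4
```

```bash
python3 -c "
from h import *
print(nose_length)
look('w11')"
```

```text
0.0726
pos [0.6491 0.1591 0.2009] head 39.0 q6 -0.48 F [-1.8 -2.   1.1] Tz [-0.35  0.22 -0.06] t 14.8667
0.79 [193.  166.1 313.9 316.1] 9776
0.2 [170.1   0.  410.1 279.4] 35590
```

step_arm([
  [[0, 0, 0.1], [0, 0, 0], 19],
  [[0, 0, 0.1], [0, 0, 0], 19],
  [[0, 0, 0.1], [0, 0, 0], 19],
  [[0, 0, 0.1], [0, 0, 0.5], 19],
  [[0, 0, 0.1], [0, 0, 0.5], 19],
])

```text
time: 15.38
tool_pos: [0.6489, 0.1571, 0.201]
tcp_rot: [2.003, 2.416, -0.009]
wrist_force: [-6.7, -7.7, 9.8]
width: 0.228
grip_force: 146.5
```

```bash
python3 -c "
from h import *
look('w12')"
```

```text
pos [0.6489 0.1571 0.201 ] head 10.7 q6 0.02 F [-6.7 -7.7  9.8] Tz [-1.08  1.16  5.28] t 15.3833
0.59 [193.  163.9 319.9 316.6] 10293
```

step_arm([
  [[0, 0, 0.1], [0, 0, 0.5], 19],
  [[0, 0, 0.1], [0, 0, 0.5], 19],
  [[0, 0, 0.1], [0, 0, 0.5], 19],
  [[0, 0, 0.1], [0, 0, 0.5], 19],
])

```text
time: 15.82
tool_pos: [0.6507, 0.1586, 0.2013]
tcp_rot: [2.414, 1.993, -0.003]
wrist_force: [-5.4, -2.0, 13.0]
width: 0.231
grip_force: 369.8
```

```bash
python3 -c "
from h import *
look('w13')
b=cv2.imread('pics/w13.png');c=snap('side','s13')[:,:,::-1]
cv2.imwrite('pics/m13.png',np.clip(np.hstack([cv2.resize(b[120:360,130:390],None,fx=1.6,fy=1.6),cv2.resize(c[120:200,250:330],(384,384),interpolation=2)])*2.,0,255).astype('uint8'))"
```

```text
pos [0.6507 0.1586 0.2013] head -10.9 q6 0.4 F [-5.4 -2.  13. ] Tz [-0.99  0.46 13.07] t 15.8167
0.68 [192.  165.5 317.1 312.4] 9926
```

View pics/m13.png

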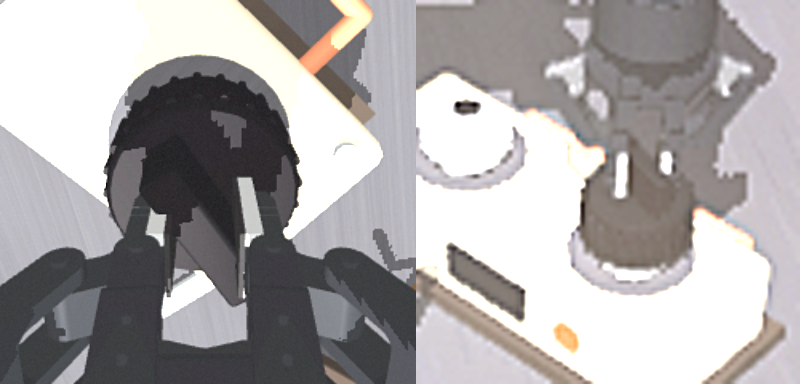

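Stuck both ways between about 25° and 50°: crooked. I'll unload, grip the bar, lift it off and retry.

step_arm([
  [[0, 0, -0.12], [0, 0, 0], 19],
  [[0, 0, -0.12], [0, 0, 0], 19],
  [[0, 0, -0.12], [0, 0, 0], 19],
  [[0, 0, -0.12], [0, 0, 0], 19],
  [[0, 0, -0.1], [0, 0, 0], 19],
])

```text
time: 16.38
tool_pos: [0.6499, 0.1599, 0.1986]
tcp_rot: [1.779, 2.588, 0.003]
wrist_force: [0.7, 0.0, -0.4]
width: 0.219
grip_force: 0.0
```

step_arm([
  [[0, 0, 0], [0, 0, 0], 19],
  [[0, 0, 0], [0, 0, 0], 0],
  [[0, 0, 0], [0, 0, 0], 0],
  [[0, 0, 0], [0, 0, 0], 0],
], grip_force=30)

```text
time: 16.72
tool_pos: [0.6493, 0.1592, 0.1985]
tcp_rot: [-1.79, -2.582, 0.0]
wrist_force: [-2.1, -0.7, 2.9]
width: 0.159
grip_force: 29.3
```

```bash
python3 -c "
from h import *
look('w14');print(read_state()['width'])
b=cv2.imread('pics/w14.png');c=snap('side','s14')[:,:,::-1];
cv2.imwrite('pics/m14.png',np.clip(np.hstack([cv2.resize(b[120:360,130:390],None,fx=1.6,fy=1.6),cv2.resize(c[120:200,250:330],(384,384),interpolation=2)])*2.,0,255).astype('uint8'))"
```

```text
pos [0.6493 0.1592 0.1985] head 20.5 q6 -0.16 F [-2.1 -0.7  2.9] Tz [-0.13  0.42 -0.01] t 16.7167
0.87 [192.3 169.3 320.7 320.7] 9854
0.16017084880769664
```

View pics/m14.png

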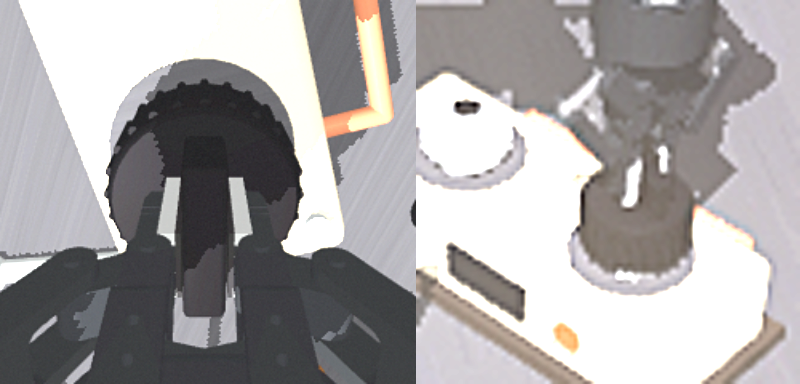

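step_arm([
  [[0, 0, 0.05], [0, 0, 0.2], 0],
  [[0, 0, 0.05], [0, 0, 0.2], 0],
  [[0, 0, 0], [0, 0, 0], 0],
])

```text
time: 17.12
tool_pos: [0.6496, 0.1592, 0.1981]
tcp_rot: [1.917, 2.489, 0.001]
wrist_force: [-2.5, -0.8, 1.7]
width: 0.162
grip_force: 29.5
```

```bash
python3 -c "
from h import *
look('w15')"
```

```text
pos [0.6496 0.1592 0.1981] head 14.8 q6 -0.06 F [-2.5 -0.8  1.7] Tz [-0.11  0.23 -0.14] t 17.1167
0.67 [195.8 170.4 319.5 318.3] 9572
```

step_arm([
  [[0, 0, 0.05], [0, 0, 0.2], 0],
  [[0, 0, 0.05], [0, 0, 0.2], 0],
  [[0, 0, 0], [0, 0, 0], 0],
])

```text
time: 17.47
tool_pos: [0.6496, 0.1593, 0.1977]
tcp_rot: [2.037, 2.391, 0.001]
wrist_force: [-1.1, -0.3, 1.9]
width: 0.162
grip_force: 29.4
```

```bash
python3 -c "
from h import *
look('w15')"
```

```text
pos [0.6496 0.1593 0.1977] head 9.1 q6 0.04 F [-1.1 -0.3  1.9] Tz [-0.07  0.1  -0.11] t 17.4667
0.67 [194.5 167.4 318.4 318.1] 9606
```

It turns freely when gripped and followed at the thread's pitch (4.3 mm/rad), so I keep going that way.

step_arm([
  [[0, 0, 0.08], [0, 0, 0.35], 0],
  [[0, 0, 0.08], [0, 0, 0.35], 0],
  [[0, 0, 0.08], [0, 0, 0.35], 0],
  [[0, 0, 0.08], [0, 0, 0.35], 0],
  [[0, 0, 0], [0, 0, 0], 0],
])

```text
time: 17.98
tool_pos: [0.6499, 0.1593, 0.1963]
tcp_rot: [2.392, 2.036, 0.002]
wrist_force: [0.4, 0.4, 1.1]
width: 0.158
grip_force: 29.3
```

```bash
python3 -c "
from h import *
look('w16')"
```

```text
pos [0.6499 0.1593 0.1963] head -9.2 q6 0.36 F [0.4 0.4 1.1] Tz [-0.09 -0.12 -0.11] t 17.9833
0.77 [196.1 168.7 317.9 318.4] 9436
```

step_arm([
  [[0, 0, 0.08], [0, 0, 0.35], 0],
  [[0, 0, 0.08], [0, 0, 0.35], 0],
  [[0, 0, 0.08], [0, 0, 0.35], 0],
  [[0, 0, 0.08], [0, 0, 0.35], 0],
  [[0, 0, 0], [0, 0, 0], 0],
])

```text
time: 18.5
tool_pos: [0.6499, 0.1593, 0.195]
tcp_rot: [2.685, 1.63, 0.002]
wrist_force: [1.4, -0.4, 1.0]
width: 0.158
grip_force: 29.4
```

```bash
python3 -c "
from h import *
look('w17')
b=cv2.imread('pics/w17.png');c=snap('side','s17')[:,:,::-1];
cv2.imwrite('pics/m17.png',np.clip(np.hstack([cv2.resize(b[120:360,130:390],None,fx=1.6,fy=1.6),cv2.resize(c[120:200,250:330],(384,384),interpolation=2)])*2.,0,255).astype('uint8'))"
```

```text
pos [0.6499 0.1593 0.195 ] head -27.5 q6 0.68 F [ 1.4 -0.4  1. ] Tz [-0.11 -0.26 -0.05] t 18.5
0.87 [194.8 166.5 321.7 319.9] 9721
0.45 [  1.1 241.3 129.8 368.8] 9770
```

View pics/m17.png

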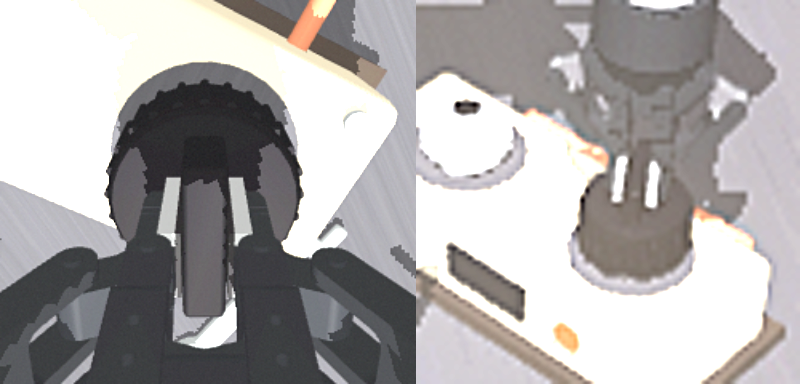

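The cap is level and going down, with no gap left visible under the rim. Continue until torque rises.

step_arm([
  [[0, 0, 0.08], [0, 0, 0.35], 0],
  [[0, 0, 0.08], [0, 0, 0.35], 0],
  [[0, 0, 0.08], [0, 0, 0.35], 0],
  [[0, 0, 0], [0, 0, 0], 0],
])

```text
time: 18.98
tool_pos: [0.6499, 0.1589, 0.194]
tcp_rot: [2.86, 1.297, 0.001]
wrist_force: [1.1, -2.7, 0.9]
width: 0.164
grip_force: 29.5
```

```bash
python3 -c "
from h import *
look('w18')"
```

```text
pos [0.6499 0.1589 0.194 ] head -41.2 q6 0.92 F [ 1.1 -2.7  0.9] Tz [-0.4  -0.49 -0.05] t 18.9833
0.77 [193.2 167.8 317.6 318.2] 9643
```

step_arm([
  [[0, 0, 0.08], [0, 0, 0.35], 0],
  [[0, 0, 0.08], [0, 0, 0.35], 0],
  [[0, 0, 0.08], [0, 0, 0.35], 0],
  [[0, 0, 0], [0, 0, 0], 0],
])

```text
time: 19.42
tool_pos: [0.65, 0.1588, 0.1929]
tcp_rot: [2.995, 0.945, 0.002]
wrist_force: [2.7, -2.6, 1.2]
width: 0.155
grip_force: 29.6
```

```bash
python3 -c "
from h import *
look('w19')"
```

```text
pos [0.65   0.1588 0.1929] head -55.0 q6 1.16 F [ 2.7 -2.6  1.2] Tz [-0.48 -0.64 -0.11] t 19.4167
0.85 [193.6 169.7 317.4 318.2] 9794
```

step_arm([
  [[0, 0, 0.08], [0, 0, 0.35], 0],
  [[0, 0, 0.08], [0, 0, 0.35], 0],
  [[0, 0, 0.08], [0, 0, 0.35], 0],
  [[0, 0, 0], [0, 0, 0], 0],
])

```text
time: 19.85
tool_pos: [0.6498, 0.1585, 0.1919]
tcp_rot: [3.086, 0.58, 0.001]
wrist_force: [1.4, -3.6, 2.7]
width: 0.158
grip_force: 29.8
```

```bash
python3 -c "
from h import *
look('w20')"
```

```text
pos [0.6498 0.1585 0.1919] head -68.7 q6 1.4 F [ 1.4 -3.6  2.7] Tz [-0.88 -0.56 -0.12] t 19.85
0.71 [193.8 168.1 319.2 318.3] 9634
```

step_arm([
  [[0, 0, 0.06], [0, 0, 0.3], 0],
  [[0, 0, 0.06], [0, 0, 0.3], 0],
  [[0, 0, 0], [0, 0, 0], 0],
])

```text
time: 20.2
tool_pos: [0.65, 0.1584, 0.1914]
tcp_rot: [3.115, 0.395, 0.002]
wrist_force: [2.9, -5.0, 2.6]
width: 0.159
grip_force: 29.7
```

```bash
python3 -c "
from h import *
look('w21')"
```

```text
pos [0.65   0.1584 0.1914] head -75.6 q6 1.52 F [ 2.9 -5.   2.6] Tz [-1.   -0.75 -0.12] t 20.2
0.88 [194.8 171.  320.1 320.1] 9678
```

step_arm([
  [[0, 0, 0.06], [0, 0, 0.1], 0],
  [[0, 0, 0.06], [0, 0, 0.1], 0],
  [[0, 0, 0], [0, 0, 0], 0],
])

```text
time: 20.55
tool_pos: [0.6502, 0.1584, 0.1912]
tcp_rot: [3.133, 0.207, 0.003]
wrist_force: [2.8, -4.4, 1.6]
width: 0.159
grip_force: 29.7
```

```bash
python3 -c "
from h import *
look('w22')"
```

```text
pos [0.6502 0.1584 0.1912] head -82.4 q6 1.64 F [ 2.8 -4.4  1.6] Tz [-1.04 -0.72 -0.02] t 20.55
0.94 [195.8 167.6 317.6 318.4] 9532
```

step_arm([
  [[0, 0, 0.06], [0, 0, 0.1], 0],
  [[0, 0, 0.06], [0, 0, 0.1], 0],
  [[0, 0, 0], [0, 0, 0], 0],
])

```text
time: 20.9
tool_pos: [0.6501, 0.1583, 0.1912]
tcp_rot: [3.14, 0.019, 0.003]
wrist_force: [2.9, -5.4, 3.5]
width: 0.163
grip_force: 29.9
```

```bash
python3 -c "
from h import *
look('w23')"
```

```text
pos [0.6501 0.1583 0.1912] head -89.3 q6 1.76 F [ 2.9 -5.4  3.5] Tz [-1.06 -0.53 -0.01] t 20.9
0.81 [193.3 169.4 318.2 317.1] 9518
```

step_arm([
  [[0, 0, 0.06], [0, 0, 0.3], 0],
  [[0, 0, 0.06], [0, 0, 0.3], 0],
  [[0, 0, 0], [0, 0, 0], 0],
])

```text
time: 21.25
tool_pos: [0.6502, 0.1581, 0.1912]
tcp_rot: [3.135, -0.169, 0.003]
wrist_force: [2.7, -6.4, 5.9]
width: 0.161
grip_force: 30.2
```

```bash
python3 -c "
from h import *
look('w24')"
```

```text
pos [0.6502 0.1581 0.1912] head -96.2 q6 1.88 F [ 2.7 -6.4  5.9] Tz [-1.28 -0.33 -0.03] t 21.25
0.58 [194.2 168.  320.5 317.1] 9602
```

step_arm([
  [[0, 0, 0.06], [0, 0, 0.3], 0],
  [[0, 0, 0.06], [0, 0, 0.3], 0],
  [[0, 0, 0], [0, 0, 0], 0],
])

```text
time: 21.6
tool_pos: [0.6504, 0.1579, 0.1912]
tcp_rot: [3.119, -0.357, 0.004]
wrist_force: [2.2, -7.8, 7.8]
width: 0.161
grip_force: 30.5
```

```bash
python3 -c "
from h import *
look('w25')"
```

```text
pos [0.6504 0.1579 0.1912] head -103.1 q6 2.0 F [ 2.2 -7.8  7.8] Tz [-1.43 -0.34 -0.05] t 21.6
0.82 [192.4 167.4 319.5 318.8] 9918
```

Vertically blocked at TCP z 0.1912 but turning without torque. Test by lifting lightly: an engaged cap resists.

step_arm([
  [[0, 0, 0], [0, 0, -1], 0],
  [[0, 0, 0], [0, 0, -2], 0],
  [[0, 0, 0], [0, 0, 0], 0],
  [[0, 0, 0], [0, 0, 0], 0],
])

```text
time: 22.03
tool_pos: [0.6494, 0.158, 0.1914]
tcp_rot: [3.119, -0.353, -0.0]
wrist_force: [4.7, -5.0, -2.0]
width: 0.159
grip_force: 30.2
```

```bash
python3 -c "
from h import *
look('w26')
a=[cv2.imread(f'pics/w{k}.png')[120:360,130:390] for k in (20,25,26)]
c=snap('side','s26')[:,:,::-1]
cv2.imwrite('pics/m26.png',np.clip(np.hstack([a[0],a[1],cv2.resize(c[120:200,250:330],(240,240),interpolation=2)])*2.,0,255).astype('uint8'))"
```

```text
pos [0.6494 0.158  0.1914] head -102.9 q6 2.0 F [ 4.7 -5.  -2. ] Tz [-1.12 -0.86  0.07] t 22.0333
0.85 [195.3 167.9 317.2 318.5] 9662
```

step_arm([
  [[0, 0, 0], [0, 0, -2], 0],
  [[0, 0, 0], [0, 0, -2], 0],
  [[0, 0, 0], [0, 0, 0], 0],
  [[0, 0, 0], [0, 0, 0], 0],
])

```text
time: 22.52
tool_pos: [0.6486, 0.158, 0.192]
tcp_rot: [3.119, -0.353, -0.004]
wrist_force: [8.7, -4.5, -14.3]
width: 0.159
grip_force: 30.8
```

```bash
python3 -c "
from h import *
look('w26')"
```

```text
pos [0.6486 0.158  0.192 ] head -102.9 q6 2.0 F [  8.7  -4.5 -14.3] Tz [-0.79 -1.55  0.1 ] t 22.5167
0.9 [192.7 167.1 318.6 318. ] 9526
```

step_arm([
  [[0, 0, 0], [0, 0, 0], 17],
  [[0, 0, 0], [0, 0, 0], 17],
  [[0, 0, 0], [0, 0, 0], 17],
  [[0, 0, 0.1], [0, 0, 0], 17],
  [[0, 0, 0.1], [0, 0, 0], 17],
])

```text
time: 23.03
tool_pos: [0.6489, 0.1585, 0.196]
tcp_rot: [3.067, -0.672, -0.001]
wrist_force: [1.2, -3.8, -4.0]
width: 0.195
grip_force: 11.0
```

step_arm([
  [[0, 0, 0.1], [0, 0, 0], 17],
  [[0, 0, 0.1], [0, 0, 0], 17],
  [[0, 0, 0.08], [0, 0, 0], 17],
  [[0, 0, 0], [0, 0, 0], 17],
])

```text
time: 23.37
tool_pos: [0.6492, 0.1581, 0.1961]
tcp_rot: [2.944, -1.089, 0.001]
wrist_force: [2.3, -5.6, -4.2]
width: 0.203
grip_force: 25.0
```

```bash
python3 -c "
from h import *
look('w27')
a=[cv2.imread(f'pics/w{k}.png')[120:360,130:390] for k in (20,27)]
c=snap('side','s27')[:,:,::-1]
cv2.imwrite('pics/m27.png',np.clip(np.hstack([a[0],a[1],cv2.resize(c[120:200,250:330],(240,240),interpolation=2)])*2.,0,255).astype('uint8'))"
```

```text
pos [0.6492 0.1581 0.1961] head -130.6 q6 2.48 F [ 2.3 -5.6 -4.2] Tz [-0.94 -0.49  0.66] t 23.3667
0.56 [194.7 165.1 316.9 309.2] 9537
```

View pics/m27.png

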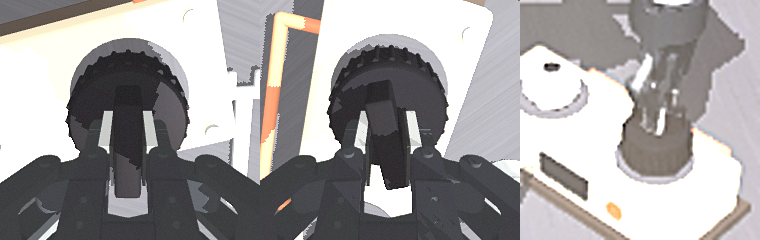

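step_arm([
  [[0, 0, -0.1], [0, 0, 0], 25],
  [[0, 0, -0.1], [0, 0, 0], 25],
  [[0, 0, 0], [0, 0, -15], 25],
  [[0, 0, 0], [0, 0, -20], 25],
  [[0, 0, 0], [0, 0, 0], 0],
])

```text
time: 23.93
tool_pos: [0.6513, 0.1603, 0.2365]
tcp_rot: [-3.037, 0.788, -0.01]
wrist_force: [1.4, -0.6, 0.2]
width: 0.163
grip_force: 0.0
```

step_arm([
  [[0, 0, 0], [0, 0, 0], 0],
  [[0, 0, 0], [0, 0, 0], 0],
  [[0, 0, 0], [0, 0, 5], 0],
  [[0, 0, 0], [0, 0, 0], 0],
  [[0, 0, 0], [0, 0, 0], 0],
])

```text
time: 24.35
tool_pos: [0.6484, 0.1591, 0.2245]
tcp_rot: [3.039, -0.791, -0.005]
wrist_force: [-0.6, -0.0, -0.4]
width: -0.002
grip_force: 0.0
```

step_arm([
  [[0, 0, 0], [0, 0, 2], 0],
  [[0, 0, 0], [0, 0, 1], 0],
  [[0, 0, 0], [0, 0, 0], 0],
  [[0, 0, 0], [0, 0, 0], 0],
])

```text
time: 24.68
tool_pos: [0.6494, 0.1592, 0.2232]
tcp_rot: [3.04, -0.791, -0.001]
wrist_force: [0.3, 1.6, 1.0]
width: 0.003
grip_force: 0.0
```

step_arm([
  [[0, 0, 0], [0, 0, 1], 0],
  [[0, 0, 0], [0, 0, 1], 0],
  [[0, 0, 0], [0, 0, 0], 0],
  [[0, 0, 0], [0, 0, 0], 0],
])

```text
time: 25.02
tool_pos: [0.6494, 0.1592, 0.2214]
tcp_rot: [3.04, -0.791, -0.0]
wrist_force: [1.4, 0.3, -0.5]
width: -0.0
grip_force: 0.0
```

step_arm([
  [[0, 0, 0], [0, 0, 1], 0],
  [[0, 0, 0], [0, 0, 1], 0],
  [[0, 0, 0], [0, 0, 0], 0],
  [[0, 0, 0], [0, 0, 0], 0],
])

```text
time: 25.35
tool_pos: [0.6494, 0.1592, 0.2193]
tcp_rot: [3.04, -0.791, -0.0]
wrist_force: [0.2, -0.5, 0.0]
width: -0.001
grip_force: 0.0
```

step_arm([
  [[0, 0, 0], [0, 0, 1], 0],
  [[0, 0, 0], [0, 0, 0], 0],
  [[0, 0, 0], [0, 0, 0], 0],
])

```text
time: 25.6
tool_pos: [0.6495, 0.1592, 0.2192]
tcp_rot: [-3.04, 0.791, -0.001]
wrist_force: [-1.8, -0.8, 4.7]
width: 0.002
grip_force: 2.2
```

step_arm([
  [[0, 0, 0], [0, 0, 1], 0],
  [[0, 0, 0], [0, 0, 0], 0],
  [[0, 0, 0], [0, 0, 0], 0],
])

```text
time: 25.85
tool_pos: [0.6495, 0.1592, 0.2191]
tcp_rot: [-3.04, 0.791, -0.001]
wrist_force: [-3.6, -0.1, 8.6]
width: -0.004
grip_force: 4.2
```

Contact at TCP z 0.2192 puts the cap rim at 0.0806, against 0.0805 for home. Cap one is fully seated, and the neck axis is about (0.6497, 0.159). On to the second cap.

step_arm([
  [[0, 0, 0], [0, 0, -30], 0],
  [[0, 0, 0], [0, 0, -35], 40],
  [[0, 0, 0], [0, 0, -20], 40],
  [[0, 0, 0], [0, 0, 0], 40],
  [[0, 0, 0], [0, 0, 0], 40],
])

```text
time: 26.27
tool_pos: [0.6504, 0.1594, 0.3045]
tcp_rot: [-3.039, 0.791, -0.006]
wrist_force: [0.1, -0.6, -0.0]
width: 0.464
grip_force: 0.0
```

```bash
python3 -c "
from h import *
plan((.3617,-.2811,.28),np.radians(15.4))"
```

```text
pos [0.6504 0.1594 0.3045] head -119.2 q6 2.28 t 26.3 tiltfix [-0.0027 -0.0032  0.    ] F [ 0.1 -0.6 -0. ]
 shift total [-37.4 525.4  22.9] in 14:  [-2.7 37.5  1.6]  yaw total 0.793 in 7: 0.1133
```

step_arm([
  [[0, 0, 0], [-2.7, 37.5, 1], 40],
  [[0, 0, 0], [-2.7, 37.5, 1], 40],
  [[0, 0, 0], [-2.7, 37.5, 1], 40],
  [[0, 0, 0], [-2.7, 37.5, 1], 40],
  [[0, 0, 0], [-2.7, 37.5, 1], 40],
])

```text
time: 26.68
tool_pos: [0.544, 0.001, 0.2948]
tcp_rot: [3.04, -0.79, -0.006]
wrist_force: [1.5, -1.0, 0.5]
width: 0.469
grip_force: 0.0
```

step_arm([
  [[0, 0, 0], [-2.7, 37.5, 1], 40],
  [[0, 0, 0], [-2.7, 37.5, 1], 40],
  [[0, 0, 0], [-2.7, 37.5, 1], 40],
  [[0, 0, 0], [-2.7, 37.5, 1], 40],
  [[0, 0, 0], [-2.7, 37.5, 1], 40],
])

```text
time: 27.1
tool_pos: [0.4408, -0.1558, 0.2902]
tcp_rot: [-3.04, 0.79, 0.005]
wrist_force: [-0.1, -0.5, 0.7]
width: 0.472
grip_force: 0.0
```

step_arm([
  [[0, 0, 0], [-2.7, 37.5, 1], 40],
  [[0, 0, 0], [-2.7, 37.5, 1], 40],
  [[0, 0, 0], [-2.7, 37.5, 1], 40],
  [[0, 0, 0], [-2.7, 37.5, 1], 40],
  [[0, 0, 0.11], [0, 0, 0], 40],
])

```text
time: 27.52
tool_pos: [0.3564, -0.2845, 0.2862]
tcp_rot: [2.988, -0.963, -0.006]
wrist_force: [0.8, -0.0, -0.4]
width: 0.465
grip_force: 0.0
```

step_arm([
  [[0, 0, 0.11], [0, 0, 0], 40],
  [[0, 0, 0.11], [0, 0, 0], 40],
  [[0, 0, 0.11], [0, 0, 0], 40],
  [[0, 0, 0.11], [0, 0, 0], 40],
  [[0, 0, 0.11], [0, 0, 0], 40],
])

```text
time: 27.93
tool_pos: [0.3595, -0.2802, 0.2862]
tcp_rot: [-2.614, 1.741, 0.006]
wrist_force: [-0.1, 0.2, -0.2]
width: 0.467
grip_force: 0.0
```

step_arm([
  [[0, 0, 0.13], [0, 0, 0], 40],
  [[0, 0, 0], [0, 0, 0], 40],
  [[0, 0, 0], [0, 0, 0], 40],
  [[0, 0, 0], [0, 0, 0], 40],
])

```text
time: 28.27
tool_pos: [0.3601, -0.2804, 0.2873]
tcp_rot: [-2.509, 1.89, 0.003]
wrist_force: [-0.0, 0.1, -0.5]
width: 0.467
grip_force: 0.0
```

```bash
python3 - <<'E'
from h import *
a=snap('wrist','w28')
for r in tip_of('wrist','cap0'): print(round(r['score'],2),np.round(r['at'],1),np.round(atz('wrist',r['at'],0),4))
# expected bar top corners & measured cap mask
for r in cut_out('wrist','cap0'):
    m=r['region'].astype('uint8'); print(r['score'],r['extent'],a[r['region']].mean(0))
s,R,h=heads();print(s['tool_pos'],np.degrees(h),s['q'][5])
b=np.radians(105.4)
print([np.round(proj('wrist',np.array([.3617,-.2811,.066])+np.r_[R2@v,0]),1) for R2 in [np.array([[np.cos(b),-np.sin(b)],[np.sin(b),np.cos(b)]])] for v in [(.027,.007),(.027,-.007),(-.027,-.007),(-.027,.007)]])
# bright top-face segmentation
hsv=cv2.cvtColor(a,cv2.COLOR_RGB2GRAY); r=cut_out('wrist','cap0')[0]; x0,y0,x1,y1=[int(v) for v in r['extent']]
print(x0,y0,x1,y1,np.percentile(hsv[r['region']],[5,25,50,75,95]))
print(proj('wrist',(.3617,-.2811,0)),proj('wrist',(.435,-.1335,0)))
E
```

```text
0.92 [162.9 359.8] [ 0.2289 -0.3139  0.    ]
0.87 [155.2 255. ] [ 0.3656 -0.2857  0.    ]
0.81 [332.4, 135.5, 395.9, 202.8] [228.35899015 162.3057266   82.33774631]
0.78 [228.0, 127.1, 288.0, 196.3] [57.38215325 56.33107016 59.35176204]
[ 0.36039235 -0.28065394  0.28809942] -164.06799813925403 2.1473376107712414
[array([196. , 262.9]), array([195.9, 250.5]), array([148.3, 250.6]), array([148.4, 263.7])]
332 135 395 202 [119. 127. 200. 204. 205.]
(np.float64(159.46678848549556), np.float64(257.03102153320987)) (np.float64(240.958717203909), np.float64(181.41990269957506))
```

```bash
python3 - <<'E'
import cv2,numpy as np
g=cv2.imread('pics/w28.png',0)
for r in (155,163,171,179,187): print(r,g[r,236:280].tolist())
print(g[125:208,256].tolist())
E
```

```text
155 [61, 62, 61, 62, 61, 61, 62, 42, 40, 43, 42, 42, 42, 42, 42, 42, 44, 60, 64, 63, 63, 62, 61, 62, 63, 63, 63, 61, 56, 63, 61, 60, 62, 61, 61, 60, 62, 62, 61, 62, 61, 61, 61, 59]
163 [61, 60, 60, 59, 60, 61, 39, 43, 43, 42, 41, 41, 42, 41, 41, 37, 47, 59, 61, 61, 60, 62, 61, 61, 62, 63, 62, 57, 53, 61, 60, 61, 61, 61, 61, 61, 60, 61, 61, 61, 59, 61, 61, 61]
171 [60, 60, 60, 59, 60, 60, 39, 41, 40, 40, 41, 41, 41, 40, 42, 37, 51, 60, 61, 61, 60, 61, 61, 60, 60, 61, 61, 57, 49, 61, 61, 60, 60, 61, 61, 60, 60, 61, 61, 60, 60, 60, 60, 59]
179 [62, 61, 61, 61, 60, 61, 39, 41, 42, 41, 41, 43, 40, 41, 42, 37, 52, 61, 59, 60, 60, 61, 60, 59, 61, 61, 61, 57, 52, 60, 60, 61, 59, 60, 61, 60, 60, 60, 61, 60, 60, 60, 60, 62]
187 [89, 87, 87, 86, 88, 62, 33, 31, 38, 42, 42, 41, 42, 41, 42, 38, 53, 60, 59, 59, 61, 61, 60, 61, 60, 60, 58, 55, 61, 60, 60, 62, 61, 60, 59, 47, 34, 71, 144, 142, 139, 136, 135, 133]
[134, 134, 136, 140, 96, 43, 46, 46, 51, 54, 63, 63, 63, 62, 62, 63, 49, 47, 45, 43, 58, 61, 63, 62, 62, 62, 62, 62, 62, 62, 63, 63, 62, 61, 61, 62, 62, 60, 60, 61, 61, 61, 60, 61, 60, 59, 60, 60, 61, 60, 60, 61, 60, 61, 60, 59, 60, 60, 61, 59, 60, 59, 61, 60, 59, 60, 63, 53, 82, 136, 135, 136, 138, 138, 135, 135, 135, 137, 138, 138, 138, 137, 137]
```

```bash
python3 - <<'E'
from h import *
p=atz('wrist',(168.8,258.2),.066);print(p)
a=atz('wrist',(155,258.4),.066);b=atz('wrist',(187,257.9),.066);e=b-a;hd=np.arctan2(e[1],e[0]);print(np.degrees(hd))
plan(np.r_[p[:2],.1135],hd+np.pi/2)
E
```

```text
[ 0.36167889 -0.28591993  0.066     ]
105.0824987737038
pos [ 0.3604 -0.2807  0.2882] head -164.1 q6 2.15 t 28.5 tiltfix [0.0001 0.0003 0.    ] F [-0.7 -0.6 -0.2]
 shift total [  5.4   0.2 174.7] in 5:  [ 1.1  0.  34.9]  yaw total 0.015 in 1: 0.0145
```

step_arm([
  [[0, 0, 0.015], [4, 0, 35], 40],
  [[0, 0, 0], [0, 0, 40], 40],
  [[0, 0, 0], [0, 0, 40], 40],
  [[0, 0, 0], [0, 0, 35], 40],
  [[0, 0, 0], [0, 0, 0], 40],
])

```text
time: 28.88
tool_pos: [0.3572, -0.2808, 0.1316]
tcp_rot: [-2.492, 1.911, 0.022]
wrist_force: [-1.3, 1.9, -0.4]
width: 0.472
grip_force: 0.0
```

step_arm([
  [[0, 0, 0], [0, 0, 12], 40],
  [[0, 0, 0], [0, 0, 11], 40],
  [[0, 0, 0], [0, 0, 0], 40],
  [[0, 0, 0], [0, 0, 0], 40],
])

```text
time: 29.22
tool_pos: [0.3619, -0.2849, 0.1163]
tcp_rot: [2.492, -1.912, 0.001]
wrist_force: [-0.5, 0.4, 0.0]
width: 0.472
grip_force: 0.0
```

```bash
python3 - <<'E'
from h import *
plan((.3617,-.285,.1135),np.radians(195.1))
E
```

```text
pos [ 0.3619 -0.2849  0.1163] head -165.0 q6 2.16 t 29.2 tiltfix [-0.0003 -0.0004  0.    ] F [-0.5  0.4  0. ]
 shift total [0.  0.2 2.8] in 1:  [0.  0.2 2.8]  yaw total -0.002 in 1: -0.0017
```

step_arm([
  [[0, 0, 0], [0, 0, 0], 0],
  [[0, 0, 0], [0, 0, 0], 0],
  [[0, 0, 0], [0, 0, 0], 0],
  [[0, 0, 0], [0, 0, 0], 0],
  [[0, 0, 0], [0, 0, 0], 0],
], grip_force=40)

```text
time: 29.63
tool_pos: [0.3623, -0.2853, 0.1168]
tcp_rot: [2.492, -1.913, 0.004]
wrist_force: [-0.4, 1.2, 6.6]
width: 0.15
grip_force: 41.8
```

step_arm([
  [[0, 0, 0], [0, 0, -40], 0],
  [[0, 0, 0], [0, 0, -40], 0],
  [[0, 0, 0], [0, 0, -40], 0],
  [[0, 0, 0], [0, 0, 0], 0],
  [[0, 0, 0], [0, 0, 0], 0],
])

```text
time: 30.05
tool_pos: [0.3631, -0.2859, 0.2387]
tcp_rot: [2.492, -1.912, 0.011]
wrist_force: [-0.0, 0.9, -3.2]
width: 0.159
grip_force: 40.8
```

```bash
python3 - <<'E'
from h import *
p=(.561,.280,.25)
plan(p,np.arctan2(p[1],p[0])-0.3,half=False)
E
```

```text
pos [ 0.3631 -0.2859  0.2387] head -165.0 q6 2.16 t 30.1 tiltfix [-0.004  -0.0059  0.    ] F [-0.   0.9 -3.2]
 shift total [-495.3 -337.6  -12.9] in 15:  [-33.  -22.5  -0.9]  yaw total -3.043 in 25: -0.1217
```

step_arm([
  [[0, 0, -0.122], [0, 0, -12], 0],
  [[0, 0, -0.122], [0, 0, -12], 0],
  [[0, 0, -0.122], [0, 0, -12], 0],
  [[0, 0, -0.122], [0, 0, -12], 0],
  [[0, 0, -0.122], [0, 0, -12], 0],
])

```text
time: 30.47
tool_pos: [0.3605, -0.2836, 0.2933]
tcp_rot: [-2.953, 1.067, 0.007]
wrist_force: [-0.1, 0.8, -2.0]
width: 0.156
grip_force: 40.7
```

step_arm([
  [[0, 0, -0.122], [0, 0, 0], 0],
  [[0, 0, -0.122], [0, 0, 0], 0],
  [[0, 0, -0.122], [0, 0, 0], 0],
  [[0, 0, -0.122], [0, 0, 0], 0],
  [[0, 0, -0.122], [0, 0, 0], 0],
])

```text
time: 30.88
tool_pos: [0.3605, -0.2837, 0.2927]
tcp_rot: [-3.136, 0.13, 0.006]
wrist_force: [0.1, 0.2, -2.0]
width: 0.157
grip_force: 40.7
```

step_arm([
  [[0, 0, -0.122], [0, 0, 0], 0],
  [[0, 0, -0.122], [0, 0, 0], 0],
  [[0, 0, -0.122], [0, 0, 0], 0],
  [[0, 0, -0.122], [0, 0, 0], 0],
  [[0, 0, -0.122], [0, 0, 0], 0],
])

```text
time: 31.3
tool_pos: [0.3605, -0.2837, 0.2927]
tcp_rot: [-3.029, -0.817, 0.004]
wrist_force: [0.1, 0.0, -2.2]
width: 0.149
grip_force: 40.7
```

step_arm([
  [[0, 0, -0.122], [0, 0, 0], 0],
  [[0, 0, -0.122], [0, 0, 0], 0],
  [[0, 0, -0.122], [0, 0, 0], 0],
  [[0, 0, -0.122], [0, 0, 0], 0],
  [[0, 0, -0.122], [0, 0, 0], 0],
])

```text
time: 31.72
tool_pos: [0.3605, -0.2837, 0.2926]
tcp_rot: [-2.644, -1.689, 0.002]
wrist_force: [-0.8, 0.6, -2.3]
width: 0.153
grip_force: 40.7
```

step_arm([
  [[0, 0, -0.122], [0, 0, 0], 0],
  [[0, 0, -0.122], [0, 0, 0], 0],
  [[0, 0, -0.122], [0, 0, 0], 0],
  [[0, 0, -0.122], [0, 0, 0], 0],
  [[0, 0, -0.122], [0, 0, 0], 0],
])

```text
time: 32.13
tool_pos: [0.3605, -0.2836, 0.2926]
tcp_rot: [-2.014, -2.404, -0.0]
wrist_force: [-0.0, -0.2, -1.2]
width: 0.156
grip_force: 40.7
```

```bash
python3 - <<'E'
from h import *
p=(.561,.280,.30)
plan(p,np.arctan2(p[1],p[0])-0.3,half=False)
E
```

```text
pos [ 0.3605 -0.2836  0.2926] head 10.1 q6 -0.9 t 32.1 tiltfix [-0.003  -0.0039  0.    ] F [-0.  -0.2 -1.2]
 shift total [519.8 296.1  -6.2] in 15:  [34.7 19.7 -0.4]  yaw total 0.013 in 1: 0.0131
```

step_arm([
  [[0, 0, 0], [34.7, 19.7, 0], 0],
  [[0, 0, 0], [34.7, 19.7, 0], 0],
  [[0, 0, 0], [34.7, 19.7, 0], 0],
  [[0, 0, 0], [34.7, 19.7, 0], 0],
  [[0, 0, 0], [34.7, 19.7, 0], 0],
])

```text
time: 32.55
tool_pos: [0.4282, -0.095, 0.293]
tcp_rot: [-2.024, -2.398, 0.003]
wrist_force: [0.1, -0.7, -1.3]
width: 0.158
grip_force: 40.7
```

step_arm([
  [[0, 0, 0], [34.7, 19.7, 0], 0],
  [[0, 0, 0], [34.7, 19.7, 0], 0],
  [[0, 0, 0], [34.7, 19.7, 0], 0],
  [[0, 0, 0], [34.7, 19.7, 0], 0],
  [[0, 0, 0], [34.7, 19.7, 0], 0],
])

```text
time: 32.97
tool_pos: [0.4959, 0.0927, 0.2928]
tcp_rot: [-2.023, -2.4, 0.005]
wrist_force: [1.1, -0.8, -0.8]
width: 0.151
grip_force: 40.7
```

step_arm([
  [[0, 0, 0], [34.7, 19.7, 0], 0],
  [[0, 0, 0], [34.7, 19.7, 0], 0],
  [[0, 0, 0], [34.7, 19.7, 0], 0],
  [[0, 0, 0], [34.7, 19.7, 0], 0],
  [[0, 0, 0], [34.7, 19.7, 0], 0],
])

```text
time: 33.38
tool_pos: [0.5638, 0.28, 0.2921]
tcp_rot: [-2.023, -2.401, 0.007]
wrist_force: [0.2, -1.2, -1.1]
width: 0.153
grip_force: 40.7
```

step_arm([
  [[0, 0, 0], [0, 0, 20], 0],
  [[0, 0, 0], [0, 0, 20], 0],
  [[0, 0, 0], [0, 0, 10], 0],
  [[0, 0, 0], [0, 0, 0], 0],
  [[0, 0, 0], [0, 0, 0], 0],
])

```text
time: 33.8
tool_pos: [0.5635, 0.2775, 0.243]
tcp_rot: [-2.024, -2.4, 0.007]
wrist_force: [0.5, -0.7, -2.0]
width: 0.152
grip_force: 40.6
```

```bash
python3 - <<'E'
from h import *
p=(.561,.280,.22)
plan(p,np.arctan2(p[1],p[0])-0.3,half=False)
E
```

```text
pos [0.5635 0.2775 0.243 ] head 9.7 q6 0.25 t 33.8 tiltfix [-0.0046  0.0012 -0.    ] F [ 0.5 -0.7 -2. ]
 shift total [ 2.9 -2.  23.1] in 1:  [ 2.9 -2.  23.1]  yaw total 0.007 in 1: 0.0066
```

step_arm([
  [[0, 0, 0], [2.5, -2, 4], 0],
  [[0, 0, 0], [0, 0, 0], 0],
  [[0, 0, 0], [0, 0, 0], 0],
  [[0, 0, 0], [0, 0, 0], 0],
])

```text
time: 34.13
tool_pos: [0.5628, 0.2805, 0.2427]
tcp_rot: [2.025, 2.401, 0.003]
wrist_force: [-0.1, 0.2, -2.9]
width: 0.156
grip_force: 40.7
```

```bash
python3 - <<'E'
from h import *
plan((.561,.280,.222))
E
```

```text
pos [0.5628 0.2805 0.2427] head 9.7 q6 0.25 t 34.1 tiltfix [ 0.0019 -0.0005 -0.    ] F [-0.1  0.2 -2.9]
 shift total [-0.2 -1.9 20.7] in 1:  [-0.2 -1.9 20.7]  yaw total 0.0 in 0: 0.0
```

step_arm([
  [[0, 0, 0], [0, -2, 8], 0],
  [[0, 0, 0], [0, 0, 8], 0],
  [[0, 0, 0], [0, 0, 5], 0],
  [[0, 0, 0], [0, 0, 0], 0],
  [[0, 0, 0], [0, 0, 0], 0],
])

```text
time: 34.55
tool_pos: [0.5598, 0.2799, 0.2192]
tcp_rot: [-2.024, -2.401, 0.003]
wrist_force: [-0.2, -0.4, -1.8]
width: 0.155
grip_force: 40.7
```

step_arm([
  [[0, 0, 0], [0, 0, 3], 0],
  [[0, 0, 0], [0, 0, 0], 0],
  [[0, 0, 0], [0, 0, 3], 0],
  [[0, 0, 0], [0, 0, 0], 0],
  [[0, 0, 0], [0, 0, 0], 0],
])

```text
time: 34.97
tool_pos: [0.5603, 0.2801, 0.2143]
tcp_rot: [-2.025, -2.402, 0.0]
wrist_force: [0.2, 0.2, -2.3]
width: 0.15
grip_force: 40.8
```

step_arm([
  [[0, 0, 0], [0, 0, 2], 0],
  [[0, 0, 0], [0, 0, 0], 0],
  [[0, 0, 0], [0, 0, 0], 0],
])

```text
time: 35.22
tool_pos: [0.5606, 0.2801, 0.2125]
tcp_rot: [2.024, 2.402, 0.0]
wrist_force: [0.7, -0.1, -2.8]
width: 0.153
grip_force: 40.7
```

step_arm([
  [[0, 0, 0], [0, 0, 2], 0],
  [[0, 0, 0], [0, 0, 0], 0],
  [[0, 0, 0], [0, 0, 0], 0],
])

```text
time: 35.47
tool_pos: [0.5605, 0.2799, 0.2103]
tcp_rot: [2.024, 2.402, -0.0]
wrist_force: [1.7, -1.9, -2.2]
width: 0.155
grip_force: 40.7
```

step_arm([
  [[0, 0, 0], [0, 0, 2], 0],
  [[0, 0, 0], [0, 0, 0], 0],
  [[0, 0, 0], [0, 0, 0], 0],
])

```text
time: 35.72
tool_pos: [0.5604, 0.2798, 0.2082]
tcp_rot: [2.025, 2.402, -0.001]
wrist_force: [1.1, -2.8, -1.3]
width: 0.157
grip_force: 40.8
```

step_arm([
  [[0, 0, 0], [0, 0, 2], 0],
  [[0, 0, 0], [0, 0, 0], 0],
  [[0, 0, 0], [0, 0, 0], 0],
])

```text
time: 35.97
tool_pos: [0.5604, 0.2799, 0.2062]
tcp_rot: [2.025, 2.402, -0.001]
wrist_force: [0.9, -3.2, -2.7]
width: 0.153
grip_force: 40.8
```

step_arm([
  [[0, 0, 0], [0, 0, 1.5], 0],
  [[0, 0, 0], [0, 0, 0], 0],
  [[0, 0, 0], [0, 0, 0], 0],
])

```text
time: 36.22
tool_pos: [0.5604, 0.28, 0.2048]
tcp_rot: [2.025, 2.402, -0.0]
wrist_force: [1.4, -2.7, -1.8]
width: 0.156
grip_force: 40.9
```

step_arm([
  [[0, 0, 0], [0, 0, 1.5], 0],
  [[0, 0, 0], [0, 0, 0], 0],
  [[0, 0, 0], [0, 0, 0], 0],
])

```text
time: 36.47
tool_pos: [0.5605, 0.28, 0.2041]
tcp_rot: [2.025, 2.402, -0.0]
wrist_force: [0.9, -5.2, 2.1]
width: 0.155
grip_force: 41.4
```

Contact with the rim about 7 mm above home, so it has probably landed straight in the gap. Try forward, gripped and following the pitch, watching torque.

step_arm([
  [[0, 0, 0], [-0.8, 0, 0], 0],
  [[0, 0, 0.05], [0, 0, 0.2], 0],
  [[0, 0, 0.05], [0, 0, 0.2], 0],
  [[0, 0, 0], [0, 0, 0], 0],
], grip_force=30)

```text
time: 36.8
tool_pos: [0.561, 0.2798, 0.2037]
tcp_rot: [2.144, 2.296, 0.003]
wrist_force: [0.9, -2.3, 2.3]
width: 0.155
grip_force: 41.4
```

```bash
python3 -c "
from h import *
s,R,h=heads();print(np.degrees(h),s['wrist_force'],s['torque'])"
```

```text
3.930677832959 [ 0.87546563 -2.26875065  2.27799858] [-0.61281037 -0.29697569 -0.07530312]
```

step_arm([
  [[0, 0, 0.05], [0, 0, 0.2], 0],
  [[0, 0, 0.05], [0, 0, 0.2], 0],
  [[0, 0, 0], [0, 0, 0], 0],
])

```text
time: 37.05
tool_pos: [0.5608, 0.2798, 0.2032]
tcp_rot: [-2.255, -2.188, -0.002]
wrist_force: [0.3, -2.1, 3.6]
width: 0.155
grip_force: 41.5
```

```bash
python3 -c "
from h import *
s,R,h=heads();print(np.degrees(h),s['wrist_force'],s['torque'])"
```

```text
-1.7257709819829479 [ 0.26777126 -2.07802649  3.60038885] [-0.54573245 -0.11791326 -0.10700676]
```

step_arm([
  [[0, 0, 0.07], [0, 0, 0.3], 0],
  [[0, 0, 0.07], [0, 0, 0.3], 0],
  [[0, 0, 0.07], [0, 0, 0.3], 0],
  [[0, 0, 0.07], [0, 0, 0.3], 0],
  [[0, 0, 0], [0, 0, 0], 0],
])

```text
time: 37.47
tool_pos: [0.5609, 0.2796, 0.202]
tcp_rot: [2.537, 1.852, 0.002]
wrist_force: [0.6, -2.5, 3.4]
width: 0.153
grip_force: 41.5
```

```bash
python3 -c "
from h import *
s,R,h=heads();print(np.degrees(h),s['wrist_force'],s['torque'])"
```

```text
-17.746407323337646 [ 0.60084686 -2.54164949  3.40538092] [-0.59029722 -0.31489038 -0.1801405 ]
```

step_arm([
  [[0, 0, 0.07], [0, 0, 0.3], 0],
  [[0, 0, 0.07], [0, 0, 0.3], 0],
  [[0, 0, 0.07], [0, 0, 0.3], 0],
  [[0, 0, 0], [0, 0, 0], 0],
])

```text
time: 37.8
tool_pos: [0.5609, 0.2797, 0.2011]
tcp_rot: [-2.717, -1.577, -0.002]
wrist_force: [0.3, -2.5, 3.8]
width: 0.151
grip_force: 41.6
```

```bash
python3 -c "
from h import *
s,R,h=heads();print(np.degrees(h),s['wrist_force'],s['torque'])"
```

```text
-29.720641090837123 [ 0.27696474 -2.48652508  3.77861362] [-0.55176261 -0.18133503 -0.12067826]
```

It is winding down freely. Continue.

step_arm([
  [[0, 0, 0.08], [0, 0, 0.34], 0],
  [[0, 0, 0.08], [0, 0, 0.34], 0],
  [[0, 0, 0.08], [0, 0, 0.34], 0],
  [[0, 0, 0.08], [0, 0, 0.34], 0],
  [[0, 0, 0], [0, 0, 0], 0],
])

```text
time: 38.22
tool_pos: [0.5609, 0.2796, 0.1997]
tcp_rot: [-2.933, -1.125, -0.002]
wrist_force: [0.2, -3.2, 5.2]
width: 0.151
grip_force: 41.7
```

step_arm([
  [[0, 0, 0.08], [0, 0, 0.34], 0],
  [[0, 0, 0.08], [0, 0, 0.34], 0],
  [[0, 0, 0.08], [0, 0, 0.34], 0],
  [[0, 0, 0.08], [0, 0, 0.34], 0],
  [[0, 0, 0], [0, 0, 0], 0],
])

```text
time: 38.63
tool_pos: [0.5608, 0.2796, 0.1983]
tcp_rot: [-3.074, -0.645, -0.001]
wrist_force: [1.0, -2.4, 4.4]
width: 0.157
grip_force: 41.7
```

```bash
python3 -c "
from h import *
s,R,h=heads();print(np.degrees(h),s['wrist_force'],s['torque'],s['q'][5])"
```

```text
-66.30990605257202 [ 0.99497219 -2.37247803  4.39538879] [-0.46461664 -0.23567606 -0.15514357] 1.5798515878839532
```

step_arm([
  [[0, 0, 0.08], [0, 0, 0.34], 0],
  [[0, 0, 0.08], [0, 0, 0.34], 0],
  [[0, 0, 0.08], [0, 0, 0.34], 0],
  [[0, 0, 0], [0, 0, 0], 0],
])

```text
time: 38.97
tool_pos: [0.561, 0.2795, 0.1974]
tcp_rot: [-3.129, -0.272, -0.002]
wrist_force: [2.1, -2.4, 4.5]
width: 0.155
grip_force: 41.7
```

```bash
python3 -c "
from h import *
s,R,h=heads();print(np.degrees(h),s['wrist_force'],s['torque'],s['q'][5])"
```

```text
-80.0536738722256 [ 2.09203044 -2.42256207  4.4554943 ] [-0.53507341 -0.33437815 -0.1008972 ] 1.819732057814948
```

step_arm([
  [[0, 0, 0.08], [0, 0, 0.34], 0],
  [[0, 0, 0.08], [0, 0, 0.34], 0],
  [[0, 0, 0.08], [0, 0, 0.34], 0],
  [[0, 0, 0], [0, 0, 0], 0],
])

```text
time: 39.3
tool_pos: [0.5612, 0.2796, 0.1974]
tcp_rot: [-3.139, 0.104, -0.003]
wrist_force: [0.7, -3.1, 9.3]
width: 0.153
grip_force: 42.3
```

```bash
python3 -c "
from h import *
s,R,h=heads();print(np.degrees(h),s['wrist_force'],s['torque'],s['q'][5])"
```

```text
-93.8065442672276 [ 0.74393992 -3.12586791  9.30060214] [-0.62922712  0.02369914 -0.1308409 ] 2.059685014033822
```

step_arm([
  [[0, 0, 0.08], [0, 0, 0.3], 0],
  [[0, 0, 0.08], [0, 0, 0.3], 0],
  [[0, 0, 0.06], [0, 0, 0.3], 0],
  [[0, 0, 0], [0, 0, 0], 0],
])

```text
time: 39.63
tool_pos: [0.5615, 0.2795, 0.1974]
tcp_rot: [-3.109, 0.447, -0.004]
wrist_force: [-0.2, -4.3, 12.6]
width: 0.154
grip_force: 42.8
```

```bash
python3 -c "
from h import *
s,R,h=heads();print(np.degrees(h),s['wrist_force'],s['torque'],s['q'][5])"
```

```text
-106.34741598643267 [-0.24357281 -4.33324299 12.627448  ] [-0.86278976  0.15030739 -0.08489092] 2.2787862179868488
```

Seated: rim at 0.0806. Release, then go look at the can.

step_arm([
  [[0, 0, 0], [0, 0, -1], 20],
  [[0, 0, 0], [0, 0, 0], 40],
  [[0, 0, 0], [0, 0, 0], 40],
  [[0, 0, 0], [0, 0, -10], 40],
  [[0, 0, 0], [0, 0, -15], 40],
])

```text
time: 40.05
tool_pos: [0.5587, 0.279, 0.2185]
tcp_rot: [3.107, -0.45, -0.008]
wrist_force: [0.2, -0.5, 0.6]
width: 0.468
grip_force: 0.0
```

step_arm([
  [[0, 0, 0], [0, 0, -40], 60],
  [[0, 0, 0], [0, 0, -40], 60],
  [[0, 0, 0], [0, 0, 0], 60],
  [[0, 0, 0], [0, 0, 0], 60],
])

```text
time: 40.38
tool_pos: [0.5621, 0.2804, 0.3055]
tcp_rot: [-3.105, 0.45, -0.01]
wrist_force: [-0.4, -0.6, -0.4]
width: 0.7
grip_force: 0.0
```

```bash
python3 - <<'E'
from h import *
plan((.445,.155,.30),np.radians(-105))
snap('wrist','w30')
# caps' heights/rotation check from tip_of
for r in tip_of('wrist','cap0'): print('cap',round(r['score'],2),np.round(r['at'],1),np.round(atz('wrist',r['at'],.0805),4))
for r in tip_of('wrist','can0_bar'): print('bar',round(r['score'],2),np.round(r['at'],1),np.round(atz('wrist',r['at'],.15),4))
snap('top','t30')
for r in tip_of('top','can0_bar'): print('bar',round(r['score'],2),np.round(r['at'],1),np.round(atz('top',r['at'],.15),4))
E
```

```text
pos [0.5621 0.2804 0.3055] head -106.5 q6 2.28 t 40.4 tiltfix [-0.0054 -0.0056  0.    ] F [-0.4 -0.6 -0.4]
 shift total [-76.7 153.6   4.3] in 5:  [-15.3  30.7   0.9]  yaw total -0.026 in 1: -0.026
cap 0.61 [ 56.3 351.6] [0.6476 0.1608 0.0805]
cap 0.56 [172.6 259.4] [0.5622 0.2777 0.0805]
```

step_arm([
  [[0, 0, -0.026], [-15.3, 30.7, 0], 60],
  [[0, 0, 0], [-15.3, 30.7, 0], 60],
  [[0, 0, 0], [-15.3, 30.7, 0], 60],
  [[0, 0, 0], [-15.3, 30.7, 0], 60],
  [[0, 0, 0], [-15.3, 30.7, 0], 60],
])

```text
time: 41.05
tool_pos: [0.4442, 0.1506, 0.299]
tcp_rot: [3.113, -0.411, -0.005]
wrist_force: [0.0, -0.3, 0.6]
width: 0.706
grip_force: 0.0
```

step_arm([
  [[0, 0, 0], [0, 0, 0], 60],
  [[0, 0, 0], [0, 0, 0], 60],
  [[0, 0, 0], [0, 0, 0], 60],
])

```text
time: 41.3
tool_pos: [0.4462, 0.1518, 0.3004]
tcp_rot: [-3.114, 0.413, 0.0]
wrist_force: [0.2, -0.0, 0.1]
width: 0.706
grip_force: 0.0
```

```bash
python3 - <<'E'
from h import *
a=snap('wrist','w31');b=snap('top','t31')
for r in cut_out('wrist','can0'): print('can',round(r['score'],2),np.round(r['extent'],1))
for r in tip_of('wrist','can0_bar'): print('bar',round(r['score'],2),np.round(r['at'],1),np.round(atz('wrist',r['at'],.15),4))
for x in (.046,-.046):
    d=np.radians(-15.1); print(np.round(proj('wrist',(.4442+x*np.cos(d),.1548+x*np.sin(d),.15)),1))
print(read_state()['tool_pos'])
cv2.imwrite('pics/m31.png',np.hstack([a,cv2.resize(b[80:240,40:440],(0,0),fx=.6,fy=.6)]) [:,:,::-1] if 0 else cv2.resize(a[:,:,::-1],None,fx=1.5,fy=1.5))
E
```

```text
can 0.82 [224.5 135.  293.7 255.7]
can 0.61 [116.6 229.1 185.8 293.3]
[147.4 256.8]
[247.7 256.8]
[0.44679627 0.15237962 0.30071896]
```

View pics/m31.png

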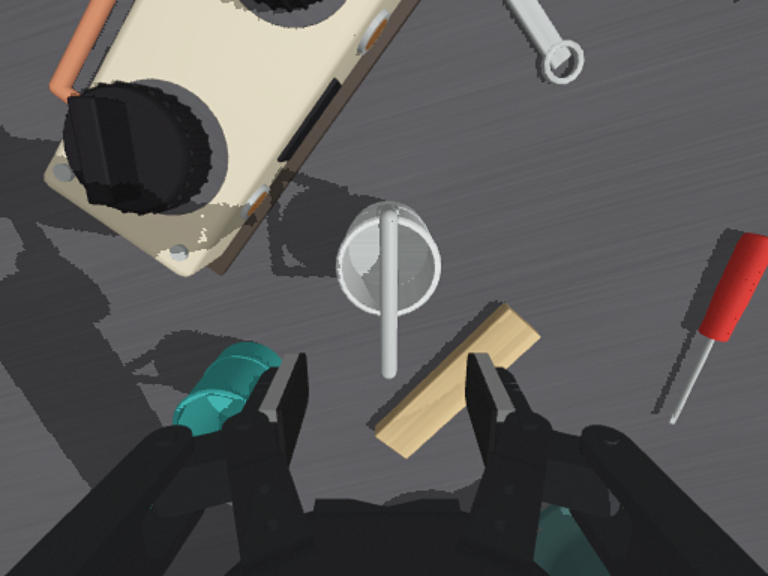

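The can's bar runs vertically at column ~259.5, rows ~136–252 in the full picture, parallel to the fingers; both caps are seated.

```bash
python3 - <<'E'
from h import *
g=cv2.imread('pics/w31.png',0)
for r in (160,180,200,220,240): print(r,g[r,250:270].tolist())
p=atz('wrist',(195.5,259.6),.15);a=atz('wrist',(140,259.6),.15);b=atz('wrist',(250,259.6),.15);print(p,np.linalg.norm(a-b),np.degrees(np.arctan2(*(b-a)[1::-1])))
plan(np.r_[p[:2],.204],np.arctan2(*(b-a)[1::-1])+np.pi/2)
E
```

```text
160 [197, 197, 200, 100, 126, 152, 166, 179, 189, 199, 211, 211, 204, 202, 195, 129, 124, 126, 126, 127]
180 [124, 124, 124, 107, 122, 152, 165, 177, 189, 198, 209, 209, 203, 202, 195, 105, 123, 124, 124, 124]
200 [122, 123, 122, 105, 118, 150, 164, 177, 189, 198, 207, 206, 202, 202, 192, 119, 122, 122, 123, 123]
220 [93, 95, 94, 98, 118, 149, 165, 178, 189, 197, 204, 204, 203, 200, 165, 89, 94, 96, 96, 96]
240 [96, 96, 95, 93, 114, 148, 165, 177, 189, 197, 203, 202, 203, 200, 163, 90, 93, 95, 94, 94]
[0.44820042 0.1512501  0.15      ] 0.1003428340936286 165.097608861129
pos [0.4468 0.1524 0.3007] head -105.0 q6 2.11 t 41.5 tiltfix [0.     0.0003 0.    ] F [ 0.2 -0.3  0.1]
 shift total [ 1.7  0.7 96.7] in 3:  [ 0.6  0.2 32.2]  yaw total -0.002 in 1: -0.0024
```

```bash
python3 - <<'E'
from h import *
plan((.56,-.21,.40),np.radians(-45),half=False)
E
```

```text
pos [0.4468 0.1524 0.3007] head -105.0 q6 2.11 t 41.5 tiltfix [0.     0.0003 0.    ] F [ 0.2 -0.3  0.1]
 shift total [203.3 320.6 -99.3] in 10:  [20.3 32.1 -9.9]  yaw total -1.048 in 9: -0.1164
```

step_arm([
  [[0, 0, 0], [20, 32, -10], 60],
  [[0, 0, 0], [20, 32, -10], 60],
  [[0, 0, 0], [20, 32, -10], 60],
  [[0, 0, 0], [20, 32, -10], 60],
  [[0, 0, 0], [20, 32, -10], 60],
])

```text
time: 41.92
tool_pos: [0.502, -0.03, 0.3513]
tcp_rot: [-3.115, 0.41, -0.0]
wrist_force: [1.2, 1.4, 0.3]
width: 0.705
grip_force: 0.0
```

step_arm([
  [[0, 0, 0], [20, 32, -10], 60],
  [[0, 0, 0], [20, 32, -10], 60],
  [[0, 0, 0], [20, 32, -10], 60],
  [[0, 0, 0], [20, 32, -10], 60],
  [[0, 0, 0], [20, 32, -10], 60],
])

```text
time: 42.33
tool_pos: [0.557, -0.2111, 0.401]
tcp_rot: [-3.114, 0.411, 0.0]
wrist_force: [0.3, 0.7, -0.1]
width: 0.704
grip_force: 0.0
```

step_arm([
  [[0, 0, -0.1165], [0, 0, 0], 60],
  [[0, 0, -0.1165], [0, 0, 0], 60],
  [[0, 0, -0.1165], [0, 0, 0], 60],
  [[0, 0, -0.1165], [0, 0, 0], 60],
  [[0, 0, -0.1165], [0, 0, 0], 60],
])

```text
time: 42.75
tool_pos: [0.5569, -0.2094, 0.4003]
tcp_rot: [-3.1, -0.509, 0.001]
wrist_force: [-0.2, -0.3, -0.4]
width: 0.705
grip_force: 0.0
```

step_arm([
  [[0, 0, -0.1165], [0, 0, 0], 60],
  [[0, 0, -0.1165], [0, 0, 0], 60],
  [[0, 0, -0.1165], [0, 0, 0], 60],
  [[0, 0, -0.1165], [0, 0, 0], 60],
  [[0, 0, 0], [0, 0, 0], 60],
])

```text
time: 43.17
tool_pos: [0.5568, -0.2091, 0.4004]
tcp_rot: [-2.9, -1.207, 0.001]
wrist_force: [0.4, 0.5, -0.5]
width: 0.704
grip_force: 0.0
```

step_arm([
  [[0, 0, 0], [0, 0, 0], 60],
  [[0, 0, 0], [0, 0, 0], 60],
  [[0, 0, 0], [0, 0, 0], 60],
])

```text
time: 43.42
tool_pos: [0.5562, -0.2092, 0.4007]
tcp_rot: [-2.903, -1.2, 0.0]
wrist_force: [-0.6, 0.4, 0.5]
width: 0.703
grip_force: 0.0
```

```bash
python3 - <<'E'
from h import *
for n in ('wrist','top','side'):
    a=snap(n,n+'40'); c=calibration(n)
    for q in ('hook0','hook1','hook2')[:1]:
        for r in tip_of(n,q): print(n,q,round(r['score'],2),np.round(r['at'],1),np.round(atz(n,r['at'],.208),4))
    for r in tip_of(n,'rack')[:1]: print(n,'rack',round(r['score'],2),np.round(r['at'],1),np.round(atz(n,r['at'],0),4))
s,R,h=heads();print(s['tool_pos'],np.degrees(h))
# white-ish mask stats, downsampled ascii view
g=cv2.cvtColor(cv2.imread('pics/wrist40.png'),cv2.COLOR_BGR2GRAY)
sm=cv2.resize(g,(128,64),interpolation=cv2.INTER_AREA)
for row in sm: print(''.join(' .:-=+*#%@'[min(9,v//26)] for v in row))
E
```

```text
wrist hook0 0.94 [287.9 291.7] [ 0.4942 -0.3258  0.208 ]
wrist hook0 0.91 [ 10.9 312.3] [ 0.6934 -0.1356  0.208 ]
wrist hook0 0.79 [173.  299.6] [ 0.5926 -0.2309  0.208 ]
wrist rack 0.85 [140.8 282.4] [ 0.5922 -0.2326  0.    ]
top hook0 0.9 [117.8 298.6] [ 0.6883 -0.1365  0.208 ]
top hook0 0.88 [159.6 343.6] [ 0.5878 -0.2413  0.208 ]
top hook0 0.86 [202.5 381.2] [ 0.488  -0.3253  0.208 ]
top rack 0.93 [176.1 325. ] [ 0.5903 -0.2334  0.    ]
side hook0 0.75 [245.5 315.6] [ 0.5884 -0.2315  0.208 ]
side hook0 0.67 [171.6 299. ] [0.6157 0.0214 0.208 ]
side hook0 0.61 [212.1 345. ] [ 0.6912 -0.1448  0.208 ]
side rack 0.71 [245.1 317.7] [ 0.6606 -0.0842  0.    ]
[ 0.55587818 -0.20936999  0.4009156 ] -45.021337243380614
@%**++++=-:-===============================+*##========--=================-::::=====+*%%%%%#+==========**#@@@@#+++++++++++++**+*
%@*+**+++++=-==============================#%%*=================-----------::::------==++++============#*%@@@@+++++++++++++++***
%@%***+++++++==============================%%%==================-=========-:::::----------=======--====%*%@@@%==+++++++
[... 7178 characters left out ...]
................:+++===-......................:+**+=---
=======-......................:-=======-.................................................-++=====:.......................----===
======:................:.....:-========-.................................................=+=======:.......................:-==+*
====-..................:....:-==========.................................................=========+:........................-*##
===:..................::...:-==========-.................................................-======++++:........................:*#
-:....................::.:.-==========:...................................................:==++++++*+:.........................=
```

```bash
python3 - <<'E'
from h import *
g=cv2.cvtColor(cv2.imread('pics/wrist40.png'),cv2.COLOR_BGR2GRAY)
L=[];Rr=[]
for r in range(6,280,6):
    c=np.where(g[r,340:460]>230)[0]
    if len(c)>8: L.append(atz('wrist',(r,340+c[0]),.24)); Rr.append(atz('wrist',(r,340+c[-1]),.24))
for nm,P in (('left',L),('right',Rr)):
    P=np.array(P);m=np.median(P,0);v,x,x0,y0=cv2.fitLine(P[:,:2].astype('float32'),cv2.DIST_HUBER,0,.001,.001).ravel()
    n=np.array([-x,v]);d=np.array([.590,-.233])-[x0,y0];print(nm,np.degrees(np.arctan2(x,v)),'hook dist',d@n,len(P))
plan((.4468,.1524,.30),np.radians(-105),half=False)
E
```

```text
left 43.01163 hook dist 0.07340281255893495 46
right 43.395775 hook dist 0.08658792087336495 46
pos [ 0.5559 -0.2094  0.4009] head -45.0 q6 0.38 t 43.9 tiltfix [ 0.0001 -0.     -0.    ] F [ 0.2 -0.5 -0.1]
 shift total [ 178.6 -333.   100.9] in 10:  [ 17.9 -33.3  10.1]  yaw total 1.047 in 9: 0.1163
```

Crossbar face lies 73 mm behind my hook estimate (expected 72), so the hook is at (0.590, -0.233) with the rack's y at 43.3°. Back for the can.

step_arm([
  [[0, 0, 0], [18, -33.3, 10], 60],
  [[0, 0, 0], [18, -33.3, 10], 60],
  [[0, 0, 0], [18, -33.3, 10], 60],
  [[0, 0, 0], [18, -33.3, 10], 60],
  [[0, 0, 0], [18, -33.3, 10], 60],
])

```text
time: 44.28
tool_pos: [0.5011, -0.0267, 0.3505]
tcp_rot: [2.903, 1.201, 0.001]
wrist_force: [1.2, -0.5, 0.4]
width: 0.703
grip_force: 0.0
```

step_arm([
  [[0, 0, 0], [18, -33.3, 10], 60],
  [[0, 0, 0], [18, -33.3, 10], 60],
  [[0, 0, 0], [18, -33.3, 10], 60],
  [[0, 0, 0], [18, -33.3, 10], 60],
  [[0, 0, 0], [18, -33.3, 10], 60],
])

```text
time: 44.7
tool_pos: [0.4469, 0.155, 0.3008]
tcp_rot: [2.903, 1.201, 0.002]
wrist_force: [1.2, 0.2, 0.1]
width: 0.705
grip_force: 0.0
```

step_arm([
  [[0, 0, 0.1163], [0, 0, 0], 60],
  [[0, 0, 0.1163], [0, 0, 0], 60],
  [[0, 0, 0.1163], [0, 0, 0], 60],
  [[0, 0, 0.1163], [0, 0, 0], 60],
  [[0, 0, 0.1163], [0, 0, 0], 60],
])

```text
time: 45.12
tool_pos: [0.4476, 0.1537, 0.301]
tcp_rot: [-3.126, -0.311, -0.0]
wrist_force: [-0.2, 0.3, -0.5]
width: 0.702
grip_force: 0.0
```

step_arm([
  [[0, 0, 0.1163], [0, 0, 0], 60],
  [[0, 0, 0.1163], [0, 0, 0], 60],
  [[0, 0, 0.1163], [0, 0, 0], 60],
  [[0, 0, 0.1163], [0, 0, 0], 60],
  [[0, 0, 0], [0, 0, 0], 60],
])

```text
time: 45.53
tool_pos: [0.4478, 0.1534, 0.301]
tcp_rot: [-3.114, 0.414, -0.0]
wrist_force: [-0.2, -0.0, 0.1]
width: 0.704
grip_force: 0.0
```

step_arm([
  [[0, 0, 0], [0, 0, 0], 60],
  [[0, 0, 0], [0, 0, 0], 60],
  [[0, 0, 0], [0, 0, 0], 60],
])

```text
time: 45.78
tool_pos: [0.4478, 0.1534, 0.3009]
tcp_rot: [-3.115, 0.407, -0.0]
wrist_force: [-0.1, -1.0, 0.3]
width: 0.703
grip_force: 0.0
```

```bash
python3 - <<'E'
from h import *
a=snap('wrist','w41')
print([np.round(r['extent'],1) for r in cut_out('wrist','can0')])
g=cv2.imread('pics/w41.png',0)
for r in (160,200,240): print(r,g[r,245:275].tolist())
plan((.4482,.1513,.204),np.radians(-104.9))
E
```

```text
[array([222.9, 134. , 297.8, 255.8]), array([119.4, 230.9, 189.4, 291.8])]
160 [194, 193, 193, 194, 193, 194, 193, 193, 194, 195, 174, 104, 141, 160, 171, 183, 193, 205, 211, 208, 201, 200, 199, 118, 122, 124, 123, 123, 123, 124]
200 [147, 145, 143, 141, 138, 136, 122, 123, 122, 123, 105, 111, 146, 162, 174, 187, 195, 204, 206, 203, 202, 195, 126, 121, 122, 123, 123, 121, 120, 122]
240 [93, 93, 93, 93, 95, 95, 95, 95, 96, 95, 93, 115, 148, 165, 177, 189, 197, 203, 202, 203, 200, 137, 91, 95, 97, 95, 95, 94, 95, 96]
pos [0.4478 0.1534 0.3009] head -104.9 q6 2.11 t 45.9 tiltfix [ 0. -0. -0.] F [ 0.1 -0.2  0.5]
 shift total [ 1.   1.9 96.9] in 3:  [ 0.3  0.6 32.3]  yaw total -0.0 in 1: -0.0002
```

step_arm([
  [[0, 0, 0], [1, 2, 35], 60],
  [[0, 0, 0], [0, 0, 35], 60],
  [[0, 0, 0], [0, 0, 20], 60],
  [[0, 0, 0], [0, 0, 6], 60],
  [[0, 0, 0], [0, 0, 0], 60],
])

```text
time: 46.3
tool_pos: [0.4468, 0.1508, 0.2028]
tcp_rot: [3.113, -0.409, -0.007]
wrist_force: [-0.4, 0.9, 0.4]
width: 0.701
grip_force: 0.0
```

step_arm([
  [[0, 0, 0], [0, 0, 0], 60],
  [[0, 0, 0], [0, 0, 0], 60],
  [[0, 0, 0], [0, 0, 0], 0],
  [[0, 0, 0], [0, 0, 0], 0],
  [[0, 0, 0], [0, 0, 0], 0],
], grip_force=60)

```text
time: 46.72
tool_pos: [0.4489, 0.1514, 0.2061]
tcp_rot: [-3.114, 0.409, -0.003]
wrist_force: [0.5, -0.0, -0.3]
width: 0.289
grip_force: 0.0
```

step_arm([
  [[0, 0, 0], [0, 0, 0], 0],
  [[0, 0, 0], [0, 0, 0], 0],
  [[0, 0, 0], [0, 0, 0], 0],
  [[0, 0, 0], [0, 0, 0], 0],
])

```text
time: 47.05
tool_pos: [0.4487, 0.1512, 0.2056]
tcp_rot: [-3.115, 0.409, -0.002]
wrist_force: [-1.2, -1.2, 5.7]
width: 0.092
grip_force: 58.6
```

step_arm([
  [[0, 0, 0], [0, 0, -20], 0],
  [[0, 0, 0], [0, 0, -30], 0],
  [[0, 0, 0], [0, 0, -30], 0],
  [[0, 0, 0], [0, 0, -20], 0],
  [[0, 0, 0], [0, 0, 0], 0],
])

```text
time: 47.47
tool_pos: [0.4502, 0.1519, 0.3091]
tcp_rot: [-3.111, 0.409, -0.011]
wrist_force: [1.1, 1.3, -1.4]
width: 0.094
grip_force: 59.0
```

```bash
python3 - <<'E'
from h import *
s=read_state();print(s['width'],s['grip_force'])
xr=np.array([np.cos(np.radians(43.3-90)),np.sin(np.radians(43.3-90))])
p=np.array([.590,-.233])-.10*xr; print(p)
plan(np.r_[p,.305],np.radians(-46.7),half=False)
E
```

```text
0.09364111685690979 58.96499454975128
[ 0.52141816 -0.16022272]
pos [0.4502 0.1519 0.3091] head -105.0 q6 2.1 t 47.5 tiltfix [-0.0043 -0.0065  0.    ] F [ 1.1  1.3 -1.4]
 shift total [149.4 283.2   3.9] in 9:  [16.6 31.5  0.4]  yaw total -1.017 in 9: -0.113
```

step_arm([
  [[0, 0, 0], [16.6, 31.5, 0], 0],
  [[0, 0, 0], [16.6, 31.5, 0], 0],
  [[0, 0, 0], [16.6, 31.5, 0], 0],
  [[0, 0, 0], [16.6, 31.5, 0], 0],
  [[0, 0, 0], [16.6, 31.5, 0], 0],
])

```text
time: 47.88
tool_pos: [0.4865, -0.0236, 0.302]
tcp_rot: [-3.115, 0.409, 0.006]
wrist_force: [0.2, 0.5, -2.6]
width: 0.091
grip_force: 58.9
```

step_arm([
  [[0, 0, 0], [16.6, 31.5, 0], 0],
  [[0, 0, 0], [16.6, 31.5, 0], 0],
  [[0, 0, 0], [16.6, 31.5, 0], 0],
  [[0, 0, 0], [16.6, 31.5, 0], 0],
  [[0, 0, -0.1], [0, 0, 0], 0],
])

```text
time: 48.3
tool_pos: [0.5193, -0.1668, 0.3019]
tcp_rot: [3.128, -0.258, -0.003]
wrist_force: [0.2, -1.2, -3.0]
width: 0.093
grip_force: 59.0
```

step_arm([
  [[0, 0, -0.115], [0, 0, 0], 0],
  [[0, 0, -0.115], [0, 0, 0], 0],
  [[0, 0, -0.115], [0, 0, 0], 0],
  [[0, 0, -0.115], [0, 0, 0], 0],
  [[0, 0, -0.115], [0, 0, 0], 0],
])

```text
time: 48.72
tool_pos: [0.5181, -0.1609, 0.3014]
tcp_rot: [-3.07, -0.653, 0.006]
wrist_force: [0.9, -0.3, -2.9]
width: 0.092
grip_force: 59.0
```

step_arm([
  [[0, 0, -0.115], [0, 0, 0], 0],
  [[0, 0, -0.115], [0, 0, 0], 0],
  [[0, 0, -0.115], [0, 0, 0], 0],
  [[0, 0, 0], [0, 0, 0], 0],
  [[0, 0, 0], [0, 0, 0], 0],
])

```text
time: 49.13
tool_pos: [0.5183, -0.1608, 0.3024]
tcp_rot: [-2.918, -1.158, 0.004]
wrist_force: [-0.6, -0.3, -3.1]
width: 0.094
grip_force: 59.0
```

step_arm([
  [[0, 0, 0], [0, 0, 0], 0],
  [[0, 0, 0], [0, 0, 0], 0],
])

```text
time: 49.3
tool_pos: [0.5189, -0.1611, 0.3039]
tcp_rot: [-2.919, -1.16, 0.002]
wrist_force: [0.5, 0.2, -2.2]
width: 0.092
grip_force: 59.0
```

```bash
python3 - <<'E'
from h import *
plan((.5214,-.1602,.2985),np.radians(-46.7),half=False)
a=snap('wrist','w42')
for r in tip_of('wrist','can0_bar')[:1]: print(r['at'],atz('wrist',r['at'],.243))
for n in ('top','side','wrist'):
    snap(n,n+'42')
    for q,z in (('hook0',.208),('can0_bar',.243),('can0',.093)):
        for r in tip_of(n,q)[:3]: print(n,q,round(r['score'],2),np.round(atz(n,r['at'],z),4))
g=cv2.cvtColor(cv2.imread('pics/w42.png'),cv2.COLOR_BGR2GRAY)
for row in cv2.resize(g,(110,48),interpolation=cv2.INTER_AREA): print(''.join(' .:-=+*#%@'[min(9,v//26)] for v in row))
E
```

```text
pos [ 0.5189 -0.1611  0.3039] head -46.6 q6 0.47 t 49.3 tiltfix [-0.0013  0.0005 -0.    ] F [ 0.5  0.2 -2.2]
 shift total [2.4 1.  5.4] in 1:  [2.4 1.  5.4]  yaw total 0.001 in 1: 0.001
top hook0 0.77 [ 0.491  -0.3243  0.208 ]
top hook0 0.61 [ 0.6916 -0.1425  0.208 ]
top can0 0.9 [0.3566 0.2922 0.093 ]
top can0 0.72 [ 0.5191 -0.1564  0.093 ]
side hook0 0.84 [ 0.6883 -0.1346  0.208 ]
side hook0 0.84 [ 0.5018 -0.323   0.208 ]
side hook0 0.76 [ 0.5898 -0.2515  0.208 ]
side can0 0.81 [0.3426 0.2212 0.093 ]
side can0 0.76 [ 0.515  -0.1485  0.093 ]
wrist hook0 0.55 [ 0.5934 -0.2313  0.208 ]
wrist can0_bar 0.54 [ 0.5134 -0.1658  0.243 ]
wrist can0 0.76 [ 0.5142 -0.1643  0.093 ]
+++++++++++++++++++++++++++++++=--=------=###+----+++++++++++++++=-++++++++==-------===========+++++=--=+#####
+++++++++++++++++++++++++++++++++=-------=###=---++++++++++++++++==++=======---------=========++++++===+######
++++++++++++++++++++++++++++++++++++==+--*##+--==++++++++++=-=+++====----=-=---------====+*+==+++++++++++#####
++++++++++++++++++++++++++++++++++++++++=###=--++++++++++++++==-=---==++++++=---------=
[... 4207 characters left out ...]
--::::::::::::::----=====*********
==+*****+*++++++=:::::::::::::::::::::::-:::::::::::::---:::::::::::::::::::::::::::::::::::::-====++*+*******
=+*******++++=-::::::::::::::::--:::::-=+:::::::::::::::::::::::::::::--::::::::::::::::::::::::-=++*++++*****
********++=-:::::::::::::::::-----::---:::::::::::::::::::::::::::::::::--:::::::::::::::::::::::::-++++++****
***+++++=:::::::::::---:::::---------:::::::::::::::::::::::::::::::::::::--::::::::::::---:::::::::::=+++++**
++++++-::::::::::::===-----::------:::::::::::::::::::::::::::::::::::::::::-:::::::------==::::::::::::=*#*+%
++++-::::::::::::::-==-----------:::::::::::::::::::::::::::::::::::::::::::::-:::::-----==-::::::::::::::+*##
```

Can hangs straight in the grip, aligned with the rack. Move in 100 mm along tool y, then lower.

step_arm([
  [[0, 0, 0], [2, 10, 5], 0],
  [[0, 0, 0], [0, 20, 0], 0],
  [[0, 0, 0], [0, 20, 0], 0],
  [[0, 0, 0], [0, 10, 0], 0],
  [[0, 0, 0], [0, 0, 0], 0],
])

```text
time: 50.42
tool_pos: [0.5636, -0.2052, 0.2994]
tcp_rot: [2.918, 1.161, 0.001]
wrist_force: [1.1, 0.0, -2.2]
width: 0.091
grip_force: 59.0
```

step_arm([
  [[0, 0, 0], [0, 15, 0], 0],
  [[0, 0, 0], [0, 15, 0], 0],
  [[0, 0, 0], [0, 10, 0], 0],
  [[0, 0, 0], [0, 0, 0], 0],
  [[0, 0, 0], [0, 0, 0], 0],
])

```text
time: 50.83
tool_pos: [0.5892, -0.2323, 0.2995]
tcp_rot: [-2.917, -1.162, 0.001]
wrist_force: [0.3, 0.2, -1.7]
width: 0.093
grip_force: 59.0
```

```bash
python3 - <<'E'
from h import *
plan((.590,-.233,.2636),np.radians(-46.7),half=False)
E
```

```text
pos [ 0.5892 -0.2323  0.2995] head -46.6 q6 0.4 t 50.8 tiltfix [-0.0015  0.0002 -0.    ] F [ 0.3  0.2 -1.7]
 shift total [ 0.1  1.1 35.9] in 1:  [ 0.1  1.1 35.9]  yaw total 0.002 in 1: 0.0024
```

step_arm([
  [[0, 0, 0], [0, 1, 10], 0],
  [[0, 0, 0], [0, 0, 10], 0],
  [[0, 0, 0], [0, 0, 5], 0],
  [[0, 0, 0], [0, 0, 0], 0],
  [[0, 0, 0], [0, 0, 0], 0],
])

```text
time: 51.25
tool_pos: [0.5894, -0.2326, 0.2736]
tcp_rot: [-2.916, -1.163, 0.003]
wrist_force: [0.3, -0.9, -2.3]
width: 0.089
grip_force: 58.9
```

step_arm([
  [[0, 0, 0], [0, 0, 4], 0],
  [[0, 0, 0], [0, 0, 3], 0],
  [[0, 0, 0], [0, 0, 0], 0],
  [[0, 0, 0], [0, 0, 0], 0],
])

```text
time: 51.58
tool_pos: [0.5901, -0.2331, 0.2677]
tcp_rot: [-2.918, -1.163, 0.0]
wrist_force: [1.0, 0.1, -2.4]
width: 0.092
grip_force: 59.0
```

step_arm([
  [[0, 0, 0], [0, 0, 3], 0],
  [[0, 0, 0], [0, 0, 0], 0],
  [[0, 0, 0], [0, 0, 0], 0],
])

```text
time: 51.83
tool_pos: [0.5901, -0.2332, 0.2647]
tcp_rot: [-2.918, -1.163, 0.0]
wrist_force: [-0.7, 0.3, -2.9]
width: 0.092
grip_force: 59.0
```

step_arm([
  [[0, 0, 0], [0, 0, 2], 0],
  [[0, 0, 0], [0, 0, 0], 0],
  [[0, 0, 0], [0, 0, 0], 0],
])

```text
time: 52.08
tool_pos: [0.5907, -0.2336, 0.2633]
tcp_rot: [2.917, 1.163, 0.002]
wrist_force: [2.2, -1.6, -2.6]
width: 0.091
grip_force: 59.3
```

step_arm([
  [[0, 0, 0], [0, 0, 2], 0],
  [[0, 0, 0], [0, 0, 0], 0],
  [[0, 0, 0], [0, 0, 0], 0],
])

```text
time: 52.33
tool_pos: [0.591, -0.2337, 0.2627]
tcp_rot: [2.916, 1.162, 0.003]
wrist_force: [0.3, -1.0, 5.5]
width: 0.09
grip_force: 59.9
```

The bar bears in the dip at z ≈ 0.207. Release and withdraw upward.

step_arm([
  [[0, 0, 0], [0, 0, -1], 20],
  [[0, 0, 0], [0, 0, 0], 35],
  [[0, 0, 0], [0, 0, 0], 40],
  [[0, 0, 0], [0, 0, 0], 40],
  [[0, 0, 0], [0, 0, 0], 40],
])

```text
time: 52.75
tool_pos: [0.5899, -0.2329, 0.2612]
tcp_rot: [-2.917, -1.163, 0.001]
wrist_force: [-0.3, 0.5, 0.3]
width: 0.466
grip_force: 0.0
```

step_arm([
  [[0, 0, 0], [0, 0, -10], 40],
  [[0, 0, 0], [0, 0, -20], 40],
  [[0, 0, 0], [0, 0, -30], 40],
  [[0, 0, 0], [0, 0, -40], 40],
  [[0, 0, 0], [0, -20, -40], 40],
])

```text
time: 53.17
tool_pos: [0.5781, -0.2209, 0.4003]
tcp_rot: [2.918, 1.161, -0.001]
wrist_force: [0.9, 0.0, 0.9]
width: 0.464
grip_force: 0.0
```

step_arm([
  [[0, 0, 0], [0, -30, 0], 40],
  [[0, 0, 0], [0, -20, 0], 40],
  [[0, 0, 0], [0, 0, 0], 40],
  [[0, 0, 0], [0, 0, 0], 40],
  [[0, 0, 0], [0, 0, 0], 40],
])

```text
time: 53.58
tool_pos: [0.5431, -0.1835, 0.3995]
tcp_rot: [2.917, 1.163, 0.001]
wrist_force: [-0.5, -0.5, 0.4]
width: 0.467
grip_force: 0.0
```

```bash
python3 - <<'E'
from h import *
for n in ('wrist','top','side'):
    snap(n,n+'50')
    for q,z in (('can0_bar',.208),('can0',.058),('cap0',.0805),('bottle',0)):
        for r in tip_of(n,q)[:4]: print(n,q,round(r['score'],2),np.round(r['at']),np.round(atz(n,r['at'],z),4))
print(read_state()['tool_pos'])
g=cv2.cvtColor(cv2.imread('pics/wrist50.png'),cv2.COLOR_BGR2GRAY)[30:300,130:450]
for row in cv2.resize(g,(107,45),interpolation=cv2.INTER_AREA): print(''.join(' .:-=+*#%@'[min(9,v//26)] for v in row))
E
```

```text
top can0_bar 0.39 [178. 137.] [0.5372 0.2384 0.208 ]
top can0 0.63 [172. 328.] [ 0.5887 -0.2329  0.058 ]
top can0 0.59 [257. 122.] [0.3564 0.3062 0.058 ]
top cap0 0.69 [182. 139.] [0.5514 0.2696 0.0805]
top cap0 0.65 [147. 187.] [0.6479 0.1467 0.0805]
top cap0 0.57 [306. 356.] [ 0.2442 -0.2917  0.0805]
top bottle 0.67 [104. 258.] [ 0.8012 -0.0399  0.    ]
side can0 0.95 [165. 195.] [0.3399 0.272  0.058 ]
side can0 0.82 [283. 310.] [ 0.5876 -0.2382  0.058 ]
side can0 0.47 [296. 310.] [ 0.5756 -0.2745  0.058 ]
side cap0 0.86 [147. 257.] [0.553  0.2976 0.0805]
side cap0 0.65 [347. 178.] [ 0.2432 -0.3568  0.0805]
side bottle 0.9 [228. 358.] [ 0.8025 -0.0434  0.    ]
side bottle 0.49 [250. 317.] [ 0.6528 -0.1013  0.    ]
side bottle 0.39 [246. 315.] [ 0.6526 -0.0864  0.    ]
[ 0.54299065 -0.18337094  0.39914573]
==================+%%%*=================-====::-:==----------::::::::::-----------========--=+*++=======#**
==================#%%%+=================-::--::::--::--------::::::::::-----------==========--=++=======%+#
=================+%%%#=====================--:::::---=====---::::
[... 3878 characters left out ...]
...-===:..:==============::::=++++++*@@@@#::::::::::
==================-...:=++-....-======================:....=++-...:=============-::-=++++++#@@@@=:::::::::-
================-:......:%+:..:=======================-....+=.......:-===========::====+++*%@@@%:::::::----
=--:::::-======:..........::..-========================...............-======-:::::--===++#@@@@+::::------=
.........::::.............::..=========================-.................::-:.........-=#*%@@@%::------=++*
...........................-.:==========================................................-+@@@@*-----=+++*++
......::...................-.-==========================:.................................-*@@=--==+++*+***
```

```bash
python3 -c "
from workcell import *
print(finish_job())"
```

```text
the job is handed in; nothing more can be done
None
```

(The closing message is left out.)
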